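# Kit up a wall clock and a table clock

### The arm

A 6-joint arm with a two-finger parallel gripper is mounted at the origin on the work surface. World frame = base frame: x ahead of the robot, y to its left, z up, the work surface at z = 0. Lengths are in m, angles in rad, forces in N, time in s.
With the tool pointing down it reaches from about 0.375 to 0.75 m from the base axis. Payload 9 kg.
Tool frame: the origin (TCP) lies midway between the tips of the shut fingers; the grasp point (between the pads) lies 19 mm behind it; x points along the fingers, z is the direction in which the jaws open and shut, and the axes are right-handed (so a half turn about x gives the same grasp; the last joint's range is limited). The gripper opens to 85 mm and grips with 20 to 120 N. Pads are 22 mm wide; open, the fingers measure 114 mm over their backs; the gripper's body (76 mm by 85 mm) begins 54 mm behind the grasp point. The pads swing forward as they close: fully open they stand 13 mm farther back than shut.
Start: joints at [1.008, 0.104, 0.097, 1.564, 0, 1.353], TCP at [0.203, 0.565, 0.231] pointing down, gripper open.
Joint ranges: [-2.99, 2.99], [-0.84, 1.86], [-1.1, 1.16], [-1.84, 2.11], [-1.51, 1.56], [-3.14, 3.14]. Speed limits (rad/s): [2.22, 2.22, 2.57, 3.14, 3.14, 3.14].

### API

Orientations are given as a unit quaternion [x, y, z, w].
In Python, from rig import arm, vision, ticket gives the robot as it stands.
- The arm moves only by the tool play_rows, never from a script. Its argument "commands" is a list of rows, each an object with "claw": the finger opening in m, from 0 to 0.0854; "delta_pos": the shift along the tool's x, y, z in m, a list of three; "dr": the turn, a rotation vector about the tool's x, y, z in degrees, a list of three. A call has 1 to 5 rows; each row is the pose to reach, as a shift and turn from the pose commanded when the call began, along the tool's axes at that moment; what a row does not reach only later rows make up. A row lasts 1/12 s, in which the tool goes at most 41.7 mm and 7.16 degrees, less where a joint would pass 70% of its speed; a pose out of reach is approached as far as the arm can. A call with a gripper value outside its range is refused whole. The fingers move at their own pace and stop on an object; "grip_force" is the grip in N (left out, the last holds). Time passes only in rows, so rows that repeat a pose let the fingers close. It gives the time, the measured TCP pose, the force and the opening at its end, in the units of the state.
- arm.observe(): the state, without advancing time (a new reading comes with each control period).
- vision.get_image(name): name is "side" or "top" or "wrist"; returns (picture, depth): 480x640x3 uint8, blue, green, red; 480x640 float32, m along the optical axis (not along the pixel's ray), 0 where there is no reading.
- vision.get_calibration(name): a dict with "mtx" (3x3 intrinsics, pixels), "D" ([k1, k2, p1, p2, k3] as OpenCV has them; the pictures are not rectified), "R" (3x3) and "t" (3): a world point X has camera coordinates R X + t. Camera axes: x right, y down, z forward; pixel columns grow to the right and rows downward; lengths in m; the calibration is good to about 2 mm. A picture is of the moment at which its call begins: read the wrist's pose just before it. get_calibration takes no time and is no camera call; for the wrist camera it gives the pose at the moment of the call.
- ticket.hand_in(): hands the job in, once; it reports no verdict.
The state is a dict: "time": time; "joint_pos": joint angles; "dq": joint speeds; "joint_torque": joint torques, N m; "tool_pos": TCP position; "tool_rot": TCP orientation; "wrist_force": force on the tool from outside, world axes, zero at the start; "ft_torque": the same for the moment, N m; "width": opening from 0.0 (shut) to 1.0 (fully open).
Only numpy, scipy, OpenCV 4.12 (cv2) and the standard library are available. Lean on these libraries where they do the work, as an engineer would, in place of code of your own. Each camera call takes 0.05 s, during which the arm holds its last target. There are 200 camera calls.

### The job

Make up the two clock kits from the stock on the bench. In the long three-bay tray (wall clock) put the large oblong movement in the large bay, the battery cell standing on end in the middle bay and the steel hanger in the small bay at the end; in the squarish two-bay tray (table clock) put the small square movement in the wide bay and the grooved wooden foot in the narrow bay. Everything lies flat on its bay's floor, right way up, let go and at rest, and the roll of tape and the tin stay where they are.

Things in the scene. Friction and masses are not known exactly. Their poses are not given: they have to be found in the camera images.
- long_tray: Long plywood tray for the wall clock, fixed, 240 (x) x 92 (y) mm, 12 mm high. Floor 4 mm thick; rim and dividers 4 mm thick, 8 mm above the floor. Three bays in a row along x, each 84 mm wide: large bay 112 mm long, centre x = +60 mm; middle bay 56 mm long, centre x = -28 mm; end bay 56 mm long, centre x = -88 mm. Origin: centre of its underside; +x points to the large bay.
- square_tray: Nearly square plywood tray for the table clock, fixed, 138 (x) x 154 (y) mm, 12 mm high. Floor 4 mm thick; rim and divider 4 mm thick, 8 mm above the floor. Two bays, each 130 mm long along x: wide bay 80 mm across, centre y = -33 mm; narrow bay 62 mm across, centre y = +42 mm. Origin: centre of its underside.
- large_movement: Large oblong quartz clock movement: black plastic box 88 mm (x) x 56 mm (y), 24 mm high, with a brass shaft of 8 mm diameter standing 12 mm above the middle of its top. About 120 g. Origin: centre of its underside; z up. Loose, stands on the bench at the start.
- small_movement: Small square quartz clock movement: black plastic box 56 x 56 mm, 18 mm high, with a brass shaft of 8 mm diameter standing 12 mm above the middle of its top. About 60 g. Origin: centre of its underside; z up. Loose, stands on the bench at the start.
- cell: Battery cell, upright cylinder of 26 mm diameter and 50 mm height, black with a copper band at the top and a small steel tip. About 66 g. Origin: centre of its underside; z up. Loose, stands on the bench at the start.
- hanger: Steel wall hanger: strip folded to a hat shape, 60 mm (x) x 24 mm (y), 18 mm high, its raised middle 36 mm long with a dark keyhole in the top, its two flat feet 3 mm thick. About 60 g. Origin: centre of its underside; z up. Loose, stands on the bench at the start.
- foot: Table-clock foot: dark wooden bar 100 mm (x) x 38 mm (y), 24 mm high, with an 8 mm wide groove along the middle of its top. About 80 g. Origin: centre of its underside; z up. Loose, stands on the bench at the start.
- tape: Bystander: loose roll of clear tape lying flat, 56 mm outer diameter, 20 mm high. Origin: centre of its underside. To be left where it is.
- tin: Bystander: closed round metal tin, 52 mm diameter, 31 mm high, loose. Origin: centre of its underside. To be left where it is.
Not all that is in view belongs to the job. What is shaped like the large_movement but blue is not meant.

How it is judged:
By the outcome, as a careful person would: the job done as asked, in the order asked, and still so for the second after the job is handed in, with the robot touching nothing.
It also fails if it takes over 115 s, if anything falls off the work surface, if the arm or the gripper's body presses on something with over 40 N, if the wrist force passes 120 N, or if a joint passes its speed limit or range.

## Working session

There is one attempt and no reset: what is moved stays moved. The work goes in short steps, Python scripts to look and compute and a tool call to move; the robot and the scene stay as the last step left them, time stands still between calls to the robot, and variables do not carry over. Pictures are saved under pics/ and viewed, about 12 in all and at most 16, crops included, and the job is handed in when it is done.

Besides the shell and the picture viewer there is one more tool, called after "Emit:" in YAML: its name, and indented under it one key for each argument. play_rows: Moves the arm, as the interface text tells. Its arguments: {"type":"object","properties":{"commands":{"type":"array"},"grip_force":{"type":"number"}},"required":["commands"]}

```bash
mkdir -p pics; ls
python3 - <<'E'
from rig import arm, vision
import cv2, numpy as np
print(arm.observe())
for n in ("top","side"):
    im,d=vision.get_image(n); cv2.imwrite(f"pics/{n}0.png",im); np.savez(f"pics/{n}0.npz",im=im,d=d)
    c=vision.get_calibration(n); print(n,{k:np.round(v,4).tolist() for k,v in c.items()})
E
```

```text
pics
{'time': 0.0, 'joint_pos': array([1.00829858e+00, 1.04718474e-01, 9.64870812e-02, 1.56390461e+00,
       2.07071117e-05, 1.35312129e+00]), 'dq': array([ 2.60104709e-05, -7.77725152e-04, -1.19804991e-03, -3.70924586e-04,
        7.54412065e-04,  6.54016929e-04]), 'joint_torque': array([ 9.99995864e-04, -5.56923294e+01,  5.03655553e+01,  1.65953231e-02,
       -3.13706096e-04, -2.96540247e-05]), 'tool_pos': array([0.20260987, 0.56440792, 0.2305209 ]), 'tool_rot': array([-0.40698329,  0.57880601,  0.40663201,  0.57792613]), 'wrist_force': array([0.46790634, 0.22428568, 0.75950634]), 'ft_torque': array([ 0.01449106, -0.02815034, -0.03406032]), 'width': 0.997697229857576}
top {'mtx': [[523.9556, 0.0, 320.445], [0.0, 523.9556, 236.0266], [0.0, 0.0, 1.0]], 'D': [-0.0835, 0.0, 0.0, 0.0, 0.0], 'R': [[-0.0182, -0.9988, -0.0454], [-0.9889, 0.0247, -0.1466], [0.1476, 0.0423, -0.9882]], 't': [0.0281, 0.5063, 0.8031]}
side {'mtx': [[458.1838, 0.0, 321.3499], [0.0, 458.1838, 240.563], [0.0, 0.0, 1.0]], 'D': [-0.0691, 0.0, 0.0, 0.0, 0.0], 'R': [[-0.8646, -0.5024, -0.0126], [-0.2725, 0.4899, -0.8281], [0.4222, -0.7125, -0.5604]], 't': [0.4497, 0.1823, 0.5501]}
```

View pics/top0.png

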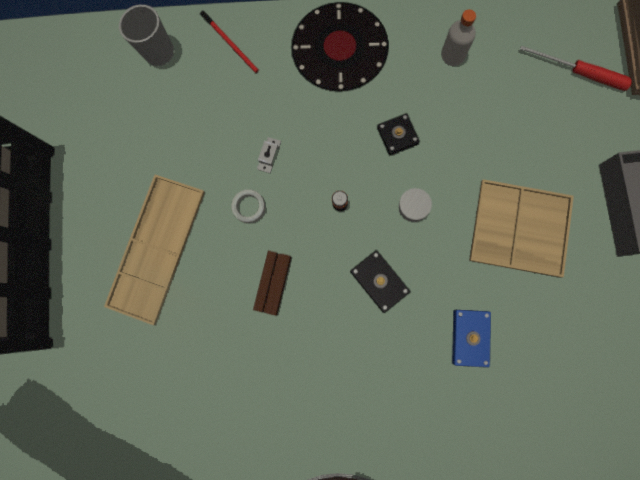

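View pics/side0.png

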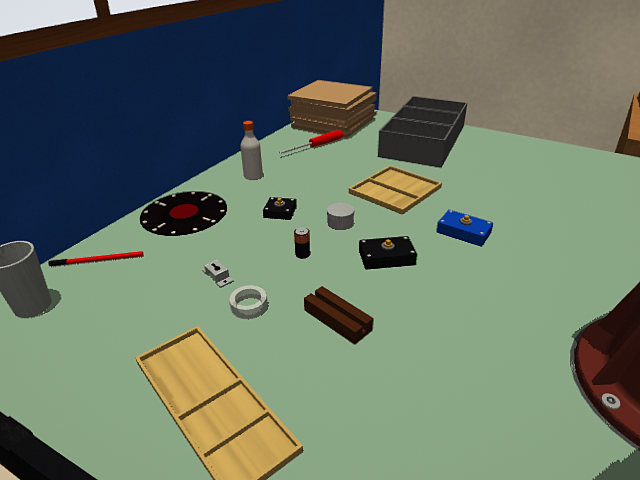

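The top view shows:
- Long tray around (155,250), with its large bay at the upper end. Square tray around (522,228), with its narrow bay on the left.
- Large movement (380,281), small movement (398,134), cell (340,200), hanger (268,154) and foot (272,283).
- Bystanders: tape (248,206), tin (415,204) and the blue decoy (473,338).

Next I'll measure these using depth and minAreaRect in world xy.

```bash
cat > h.py <<'E'
import numpy as np, cv2
from rig import arm, vision
def cloud(n, im=None, d=None, c=None):
    """world point per pixel (480x640x3), NaN without depth"""
    if im is None:
        c=vision.get_calibration(n); im,d=vision.get_image(n)
    c=c or vision.get_calibration(n)
    v,u=np.mgrid[0:480,0:640]
    p=cv2.undistortPoints(np.stack([u,v],-1).reshape(-1,1,2).astype(np.float64),c["mtx"],c["D"]).reshape(480,640,2)
    P=np.dstack([p,np.ones((480,640))])*d[...,None]
    P[d==0]=np.nan
    return im,(P-c["t"])@c["R"]     # R^T(P-t)
def ray(n,uv,z,c=None):
    c=c or vision.get_calibration(n)
    p=cv2.undistortPoints(np.array(uv,float).reshape(-1,1,2),c["mtx"],c["D"]).reshape(-1,2)
    D=np.c_[p,np.ones(len(p))]@c["R"]; o=-c["R"].T@c["t"]
    return o+D*((z-o[2])/D[:,2:3])
def rect(xy):
    (c,s,a)=cv2.minAreaRect((xy*1000).astype(np.float32))
    if s[0]<s[1]: s=s[::-1]; a+=90
    return np.round(c,1),np.round(s,1),round((a+90)%180-90,1)   # mm, mm, deg of long side
E
python3 - <<'E'
from h import *
f=np.load("pics/top0.npz"); im,W=cloud("top",f["im"],f["d"])
z=W[...,2]
print("bench z",np.nanmedian(z[380:460,250:300]),np.nanmedian(z[60:100,100:130]), np.nanstd(z[380:460,250:300]))
print("rack", [np.round(W[r,c],3).tolist() for r,c in((200,25),(150,45),(340,40),(200,625))])
B=dict(large=(380,281,45),small=(398,134,30),cell=(340,200,16),hanger=(268,154,25),foot=(272,283,40),tape=(248,206,24),tin=(415,204,22),blue=(473,338,36),long=(155,250,85),square=(522,228,62))
for k,(u,v,r) in B.items():
    zz=z[v-r:v+r,u-r:u+r]; P=W[v-r:v+r,u-r:u+r]
    m=(zz>0.006)
    n,l,s,c=cv2.connectedComponentsWithStats(m.astype(np.uint8)); i=1+np.argmax(s[1:,4]); m=l==i
    q=P[m]; top=np.percentile(q[:,2],[50,90,99])
    h={"large":.024,"small":.018,"foot":.024,"hanger":.018,"tin":.031,"tape":.02,"cell":.05}.get(k)
    print(k,"z%",np.round(top*1000,1),"all",*rect(q[:,:2]), end=" ")
    if h: 
        t=q[abs(q[:,2]-h)<.004]; print("top",len(t),*rect(t[:,:2]) if len(t)>5 else "")
    else: print()
E
```

```text
bench z 0.001345249322290804 0.0016436579588004743 0.0014875233438074425
rack [[0.571, 0.494, 0.083], [0.672, 0.498, 0.03], [0.346, 0.481, 0.04], [0.549, -0.467, 0.062]]
large z% [25.8 28.2 35.9] all [433.9 -76.9] [87.6 56.6] 38.0 top 1671 [433.9 -77. ] [87.6 56.6] 38.2
small z% [20.  22.9 30.6] all [ 685.2 -116.8] [61.7 58.1] 20.6 top 888 [ 683.1 -116.5] [57.4 55.9] 20.6
cell z% [49.3 51.9 53.5] all [564.6 -14.8] [25.8 25.5] -52.2 top 212 [564.4 -14.9] [26.3 24. ] -1.1
hanger z% [19.4 21.4 22.9] all [655.8 105.2] [51.  24.5] -18.8 top 296 [655.5 105.3] [36.8 24.5] -18.7
foot z% [24.9 27.1 29. ] all [435.   98.8] [98.8 38.9] -14.9 top 1142 [435.   98.9] [98.7 38.8] -14.8
tape z% [20.7 23.  24.6] all [563.4 139. ] [55.2 54.7] 86.0 top 469 [563.3 139.6] [54.6 54.3] -1.9
tin z% [32.7 34.6 36. ] all [ 556.3 -136.7] [51.7 50.1] 4.9 top 762 [ 556.3 -137. ] [51.7 49.5] 4.9
blue z% [25.7 28.  35.1] all [ 340.1 -219.7] [89.4 56.8] -3.5 
long z% [10.4 14.5 16.4] all [497.7 301.9] [240.3  98.1] -20.2 
square z% [ 7.6 14.3 16.4] all [ 517.  -315.3] [155.9 140.3] 78.4
```

Run:
```python
from h import *
f=np.load("pics/top0.npz"); im,W=cloud("top",f["im"],f["d"])
hsv=cv2.cvtColor(im,cv2.COLOR_BGR2HSV)
print(hsv[220,165],hsv[240,500],hsv[400,300])
m=cv2.inRange(hsv,(8,50,70),(28,255,255))
m=cv2.morphologyEx(m,cv2.MORPH_CLOSE,np.ones((5,5)))
cs,_=cv2.findContours(m,0,2)
for c in sorted(cs,key=cv2.contourArea)[::-1][:3]:
    hull=cv2.convexHull(c)
    q=cv2.approxPolyDP(hull,6,True).reshape(-1,2); print(cv2.contourArea(c),q.tolist())
    for z in (.012,.006): 
        xy=ray("top",hull.reshape(-1,2),z)[:,:2]; print(z,*rect(xy))
    p=ray("top",q,.012)[:,:2]*1000; print(np.round(p).tolist(), np.round(np.linalg.norm(p-np.roll(p,-1,0),axis=1)))
    d=np.roll(p,-1,0)-p; print("ang",np.round(np.degrees(np.arctan2(d[:,1],d[:,0])),1))
# profile of height to find dividers
def prof(c,ang,L,half):
    a=np.radians(ang); e=np.array([np.cos(a),np.sin(a)]); n=np.array([-e[1],e[0]])
    P=W.reshape(-1,3); P=P[~np.isnan(P[:,2])]; d=P[:,:2]*1000-c
    s,t=d@e,d@n; k=abs(t)<half
    print(ang,[(int(b),round(1000*float(np.median(P[k&(abs(s-b)<2),2])),1)) for b in range(-L,L+1,4) if (k&(abs(s-b)<2)).any()])
prof(np.array([497.7,301.9]),-20.2,124,35)
prof(np.array([517,-315.3]),84.,84,55)
```

```text
[ 18 101 156] [ 19 102 155] [ 53  34 126]
7689.0 [[483, 179], [573, 196], [563, 276], [469, 259]]
0.012 [ 516.8 -314.9] [157.  140.4] 78.0
0.006 [ 517.8 -317. ] [158.1 141.4] 78.0
[[600.0, -256.0], [568.0, -406.0], [435.0, -377.0], [467.0, -224.0]] [153. 136. 156. 137.]
ang [-102.3  167.9   78.2  -13.3]
7576.0 [[202, 190], [155, 323], [105, 307], [154, 175]]
0.012 [497.2 299.7] [241.3  96.7] -19.9
0.006 [498. 302.] [243.   97.4] -19.9
[[595.0, 219.0], [372.0, 295.0], [399.0, 383.0], [624.0, 304.0]] [236.  92. 239.  90.]
ang [ 161.1   72.7  -19.3 -109. ]
973.5 [[268, 251], [288, 255], [273, 314], [253, 309]]
0.012 [436.1 101.6] [100.4  36.8] -14.4
0.006 [436.5 102.5] [101.1  37.1] -14.4
[[488.0, 106.0], [480.0, 73.0], [384.0, 98.0], [393.0, 131.0]] [ 34. 100.  34.  98.]
ang [-102.6  165.1   75.3  -14.8]
-20.2 [(-124, 1.3), (-120, 4.6), (-116, 10.8), (-112, 5.5), (-108, 5.1), (-104, 5.3), (-100, 4.8), (-96, 5.3), (-92, 5.1), (-88, 5.5), (-84, 5.5), (-80, 5.2), (-76, 5.5), (-72, 5.3), (-68, 5.2), (-64, 5.3), (-60, 9.7), (-56, 11.8), (-52, 4.9), (-48, 5.4), (-44, 5.5), (-40, 5.4), (-36, 
[... 253 characters left out ...]
56, 5.4), (60, 5.2), (64, 5.3), (68, 5.6), (72, 5.6), (76, 5.6), (80, 5.0), (84, 5.1), (88, 5.4), (92, 5.3), (96, 5.7), (100, 5.6), (104, 5.6), (108, 5.5), (112, 5.5), (116, 9.2), (120, 13.1), (124, 1.3)]
84.0 [(-84, 2.1), (-80, 8.1), (-76, 10.9), (-72, 8.0), (-68, 6.7), (-64, 5.9), (-60, 5.9), (-56, 5.8), (-52, 6.2), (-48, 6.1), (-44, 6.4), (-40, 5.9), (-36, 5.9), (-32, 6.2), (-28, 6.0), (-24, 6.1), (-20, 6.1), (-16, 6.1), (-12, 5.8), (-8, 5.7), (-4, 5.8), (0, 6.1), (4, 7.0), (8, 9.4), (12, 7.1), (16, 6.2), (20, 6.1), (24, 5.7), (28, 6.0), (32, 6.0), (36, 5.9), (40, 5.9), (44, 6.2), (48, 6.1), (52, 5.9), (56, 5.8), (60, 5.9), (64, 5.7), (68, 6.1), (72, 7.4), (76, 6.1), (80, 2.9), (84, 1.9)]
```

Run:
```python
from rig import *
import cv2
im,_=vision.get_image("top")
a=cv2.resize(im[165:335,90:300],None,fx=2.4,fy=2.4,interpolation=2); b=cv2.resize(im[165:335,450:590],None,fx=2,fy=2.4,interpolation=2)
cv2.imwrite("pics/trays.png",cv2.hconcat([a,b]))
```

```text
(no output)
```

View pics/trays.png

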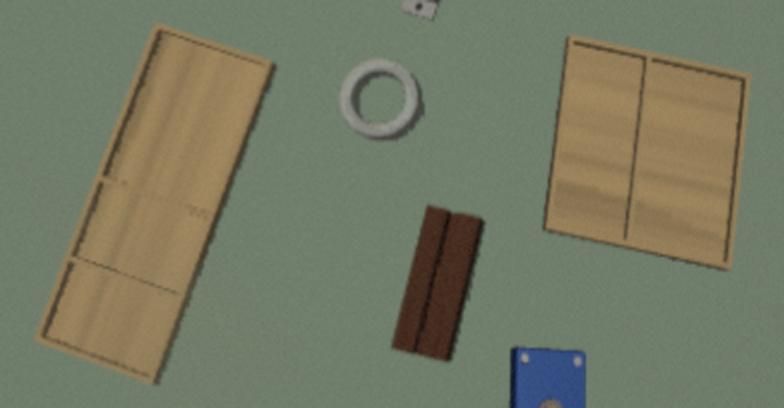

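The tray crop fits the frames:
- **Long tray:** origin (497.5, 300.5) mm, +x at −20°. Dividers at about +4 and −58 mm, as expected.
- **Square tray:** origin (517, −315) mm, x at −12°, with the narrow bay towards +y.

Object sizes match to about 2 mm.

```bash
cat > plan.py <<'E'
import sys, json
from h import *
from scipy.spatial.transform import Rotation as Rn
# usage: plan.py x,y,z,yaw[mm,deg jaw axis] ...  -> calls as tool-axis shifts (mm) and turns (deg)
s=arm.observe(); R=Rn.from_quat(s["tool_rot"]).as_matrix(); p=s["tool_pos"]*1000
print("t",round(s["time"],2),"tcp",p.round(1),"F",s["wrist_force"].round(1),"w",round(s["width"]*85.4,1),"xaxis",R[:,0].round(3),"yaw",round(np.degrees(np.arctan2(R[1,2],R[0,2])),1),"q",np.degrees(s["joint_pos"]).round(0))
for a in sys.argv[1:]:
    x,y,z,yaw=map(float,a.split(",")); y0=np.degrees(np.arctan2(R[1,2],R[0,2]))
    d=(yaw-y0+90)%180-90; yw=np.radians(y0+d)
    T=np.c_[[0,0,-1.],np.cross([np.cos(yw),np.sin(yw),0],[0,0,-1.]),[np.cos(yw),np.sin(yw),0]]
    dp=R.T@(np.array([x,y,z])-p); rv=np.degrees(Rn.from_matrix(R.T@T).as_rotvec())
    print(a,"delta_pos mm",dp.round(0 if np.linalg.norm(dp)>60 else 1),"dr",rv.round(1),"rows>=",max(np.linalg.norm(dp)/41.7,np.linalg.norm(rv)/7.16).round(1))
    R=T; p=np.array([x,y,z])
E
python3 plan.py 434,-77,120,-52 434,-77,6,-52
```

```text
t 0.15 tcp [202.6 564.5 230.7] F [ 0.5 -0.7  0.3] w 85.4 xaxis [-0.001 -0.001 -1.   ] yaw 70.2 q [58.  6.  6. 90.  0. 78.]
434,-77,120,-52 delta_pos mm [ 111. -435. -525.] dr [-57.8  -0.   -0. ] rows>= 16.6
434,-77,6,-52 delta_pos mm [114.   0.   0.] dr [-0.  0.  0.] rows>= 2.7
```

```bash
python3 - <<'E'
s=open('plan.py').read()
i=s.index("for a in"); 
s=s[:i]+'''for a in sys.argv[1:]:
    X,Y,Z,yaw=map(float,a.split(",")); y0=np.degrees(np.arctan2(R[1,2],R[0,2])); d=(yaw-y0+90)%180-90; p0=p
    n=int(np.ceil(max(np.linalg.norm(np.array([X,Y,Z])-p0)/185,abs(d)/32,1)))
    print(a,"end yaw",round(y0+d,1))
    for k in range(1,n+1):
        yw=np.radians(y0+d*k/n); g=p0+(np.array([X,Y,Z])-p0)*k/n; j=np.array([np.cos(yw),np.sin(yw),0])
        T=np.c_[[0,0,-1.],np.cross(j,[0,0,-1.]),j]
        dp=R.T@(g-p); rv=np.degrees(Rn.from_matrix(R.T@T).as_rotvec())
        print("   ",dp.round(0 if np.linalg.norm(dp)>60 else 1).tolist(),"dr",rv.round(1).tolist(),"rows",max(np.linalg.norm(dp)/41.7,np.linalg.norm(rv)/7.16).round(1))
        R=T; p=g
'''
open('plan.py','w').write(s)
E
python3 plan.py 450,250,150,95 434,-77,110,-52 434,-77,6,-52
```

```text
t 0.15 tcp [202.6 564.5 230.7] F [ 0.5 -0.7  0.3] w 85.4 xaxis [-0.001 -0.001 -1.   ] yaw 70.2 q [58.  6.  6. 90.  0. 78.]
450,250,150,95 end yaw 95.0
    [27.0, -113.0, -71.0] dr [-8.3, -0.1, -0.0] rows 3.3
    [27.0, -102.0, -86.0] dr [-8.3, 0.0, 0.0] rows 3.3
    [27.0, -88.0, -100.0] dr [-8.3, 0.0, 0.0] rows 3.3
434,-77,110,-52 end yaw 128.0
    [20.0, 22.0, -162.0] dr [-16.5, 0.0, 0.0] rows 4.0
    [20.0, 67.0, -149.0] dr [-16.5, 0.0, 0.0] rows 4.0
434,-77,6,-52 end yaw 128.0
    [104.0, 0.0, 0.0] dr [0.0, 0.0, 0.0] rows 2.5
```

Emit:
play_rows:
  commands:
    - {"claw": 0.085,"delta_pos": [0.027,-0.113,-0.071],"dr": [-8.3,0,0]}
    - {"claw": 0.085,"delta_pos": [0.027,-0.113,-0.071],"dr": [-8.3,0,0]}
    - {"claw": 0.085,"delta_pos": [0.027,-0.113,-0.071],"dr": [-8.3,0,0]}
    - {"claw": 0.085,"delta_pos": [0.027,-0.113,-0.071],"dr": [-8.3,0,0]}
  grip_force: 40

```text
time: 0.48
tool_pos: [0.287, 0.4562, 0.2027]
tool_rot: [-0.448, 0.549, 0.447, 0.547]
wrist_force: [0.3, -0.2, -0.2]
width: 0.996
```

Emit:
play_rows:
  commands:
    - {"claw": 0.085,"delta_pos": [0.027,-0.102,-0.086],"dr": [-8.3,0,0]}
    - {"claw": 0.085,"delta_pos": [0.027,-0.102,-0.086],"dr": [-8.3,0,0]}
    - {"claw": 0.085,"delta_pos": [0.027,-0.102,-0.086],"dr": [-8.3,0,0]}
    - {"claw": 0.085,"delta_pos": [0.027,-0.102,-0.086],"dr": [-8.3,0,0]}

```text
time: 0.82
tool_pos: [0.3699, 0.3519, 0.176]
tool_rot: [-0.486, 0.515, 0.485, 0.514]
wrist_force: [-1.1, 0.1, 0.4]
width: 0.991
```

Emit:
play_rows:
  commands:
    - {"claw": 0.085,"delta_pos": [0.027,-0.088,-0.1],"dr": [-8.3,0,0]}
    - {"claw": 0.085,"delta_pos": [0.027,-0.088,-0.1],"dr": [-8.3,0,0]}
    - {"claw": 0.085,"delta_pos": [0.027,-0.088,-0.1],"dr": [-8.3,0,0]}
    - {"claw": 0.085,"delta_pos": [0.027,-0.088,-0.1],"dr": [-8.3,0,0]}

```text
time: 1.15
tool_pos: [0.4523, 0.247, 0.149]
tool_rot: [0.521, -0.478, -0.521, -0.477]
wrist_force: [-0.2, 0.6, -1.0]
width: 0.998
```

Emit:
play_rows:
  commands:
    - {"claw": 0.085,"delta_pos": [0.02,0.022,-0.162],"dr": [-16.5,0,0]}
    - {"claw": 0.085,"delta_pos": [0.02,0.022,-0.162],"dr": [-16.5,0,0]}
    - {"claw": 0.085,"delta_pos": [0.02,0.022,-0.162],"dr": [-16.5,0,0]}
    - {"claw": 0.085,"delta_pos": [0.02,0.022,-0.162],"dr": [-16.5,0,0]}
    - {"claw": 0.085,"delta_pos": [0.02,0.022,-0.162],"dr": [-16.5,0,0]}

```text
time: 1.57
tool_pos: [0.4424, 0.0828, 0.1294]
tool_rot: [-0.584, 0.399, 0.584, 0.398]
wrist_force: [0.1, -0.1, 0.2]
width: 0.997
```

Emit:
play_rows:
  commands:
    - {"claw": 0.085,"delta_pos": [0.02,0.067,-0.149],"dr": [-16.5,0,0]}
    - {"claw": 0.085,"delta_pos": [0.02,0.067,-0.149],"dr": [-16.5,0,0]}
    - {"claw": 0.085,"delta_pos": [0.02,0.067,-0.149],"dr": [-16.5,0,0]}
    - {"claw": 0.085,"delta_pos": [0.02,0.067,-0.149],"dr": [-16.5,0,0]}
    - {"claw": 0.085,"delta_pos": [0.02,0.067,-0.149],"dr": [-16.5,0,0]}

```text
time: 1.98
tool_pos: [0.4353, -0.08, 0.1098]
tool_rot: [0.636, -0.31, -0.635, -0.31]
wrist_force: [0.0, 0.3, -0.1]
width: 0.994
```

```bash
python3 plan.py 434,-77,6,-52
python3 - <<'E'
from h import *
im,W=cloud("wrist"); cv2.imwrite("pics/w1.png",im)
E
```

```text
t 1.98 tcp [435.3 -80.  109.8] F [ 0.   0.3 -0.1] w 84.9 xaxis [-0.    -0.001 -1.   ] yaw 128.0 q [-27. -22. -33.  79.  -0. -65.]
434,-77,6,-52 end yaw 128.0
    [104.0, -1.0, 3.0] dr [-0.0, -0.0, -0.0] rows 2.5
```

View pics/w1.png

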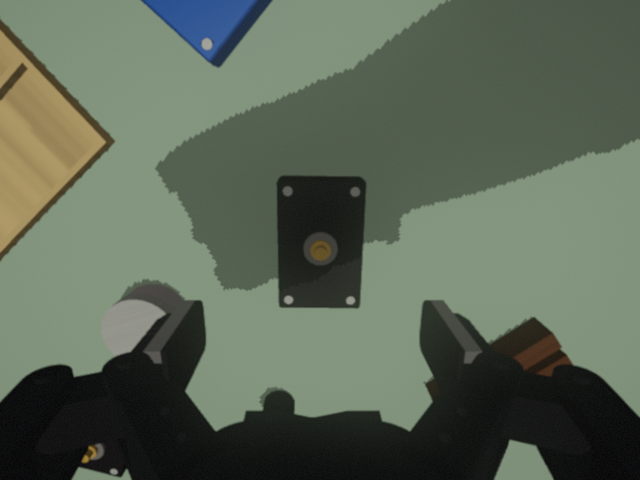

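The wrist view shows the black movement centred at (320,243), square to the jaws. I'll descend and grip.

Emit:
play_rows:
  commands:
    - {"claw": 0.085,"delta_pos": [0.04,-0.001,0.003],"dr": [0,0,0]}
    - {"claw": 0.085,"delta_pos": [0.08,-0.001,0.003],"dr": [0,0,0]}
    - {"claw": 0.085,"delta_pos": [0.104,-0.001,0.003],"dr": [0,0,0]}
    - {"claw": 0.085,"delta_pos": [0.104,-0.001,0.003],"dr": [0,0,0]}
    - {"claw": 0.05,"delta_pos": [0.104,-0.001,0.003],"dr": [0,0,0]}

```text
time: 2.45
tool_pos: [0.4338, -0.0719, 0.0059]
tool_rot: [-0.635, 0.309, 0.637, 0.309]
wrist_force: [0.8, 0.3, -0.5]
width: 0.878
```

Emit:
play_rows:
  commands:
    - {"claw": 0.045,"delta_pos": [0,0,0],"dr": [0,0,0]}
    - {"claw": 0.045,"delta_pos": [0,0,0],"dr": [0,0,0]}
    - {"claw": 0.045,"delta_pos": [0,0,0],"dr": [0,0,0]}
    - {"claw": 0.045,"delta_pos": [0,0,0],"dr": [0,0,0]}
    - {"claw": 0.045,"delta_pos": [0,0,0],"dr": [0,0,0]}

```text
time: 2.87
tool_pos: [0.4365, -0.0736, 0.0089]
tool_rot: [0.637, -0.309, -0.635, -0.309]
wrist_force: [-0.7, 1.5, 7.1]
width: 0.641
```

Emit:
play_rows:
  commands:
    - {"claw": 0.045,"delta_pos": [-0.02,0,0],"dr": [0,0,0]}
    - {"claw": 0.045,"delta_pos": [-0.05,0,0],"dr": [0,0,0]}
    - {"claw": 0.045,"delta_pos": [-0.08,0,0],"dr": [0,0,0]}
    - {"claw": 0.045,"delta_pos": [-0.1,0,0],"dr": [0,0,0]}
    - {"claw": 0.045,"delta_pos": [-0.1,0,0],"dr": [0,0,0]}

```text
time: 3.28
tool_pos: [0.4376, -0.0744, 0.1123]
tool_rot: [0.639, -0.309, -0.633, -0.309]
wrist_force: [1.6, -0.5, -1.7]
width: 0.645
```

```bash
python3 plan.py 480,110,105,100 554,281,100,70 554,281,12,70
python3 - <<'E'
from h import *
im,W=cloud("wrist"); cv2.imwrite("pics/w2.png",im[150:400,100:540])
E
```

```text
t 3.28 tcp [437.6 -74.4 112.3] F [ 1.6 -0.5 -1.7] w 55.1 xaxis [ 0.008 -0.004 -1.   ] yaw 128.1 q [-27. -23. -33.  79.   0. -65.]
480,110,105,100 end yaw 100.0
    [3.0, -74.0, 59.0] dr [14.1, -0.4, 0.3] rows 2.3
    [4.0, -57.0, 76.0] dr [14.1, 0.0, 0.0] rows 2.3
554,281,100,70 end yaw 70.0
    [2.0, -51.0, 78.0] dr [15.0, 0.0, 0.0] rows 2.2
    [2.0, -29.0, 88.0] dr [15.0, 0.0, 0.0] rows 2.2
554,281,12,70 end yaw 70.0
    [88.0, 0.0, 0.0] dr [0.0, 0.0, 0.0] rows 2.1
```

View pics/w2.png

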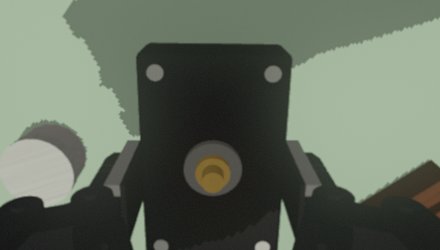

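The large movement is held and centred between the pads: in the crop its shaft is at (212,175) and both pads are on its sides. I'll carry it to the large bay.

Emit:
play_rows:
  commands:
    - {"claw": 0.045,"delta_pos": [0.003,-0.074,0.059],"dr": [14.1,0,0]}
    - {"claw": 0.045,"delta_pos": [0.003,-0.074,0.059],"dr": [14.1,0,0]}
    - {"claw": 0.045,"delta_pos": [0.003,-0.074,0.059],"dr": [14.1,0,0]}

```text
time: 3.58
tool_pos: [0.4564, 0.0207, 0.1027]
tool_rot: [-0.592, 0.387, 0.592, 0.387]
wrist_force: [1.0, -0.5, -1.7]
width: 0.639
```

Emit:
play_rows:
  commands:
    - {"claw": 0.045,"delta_pos": [0.004,-0.057,0.076],"dr": [14.1,0,0]}
    - {"claw": 0.045,"delta_pos": [0.004,-0.057,0.076],"dr": [14.1,0,0]}
    - {"claw": 0.045,"delta_pos": [0.004,-0.057,0.076],"dr": [14.1,0,0]}

```text
time: 3.83
tool_pos: [0.4772, 0.1142, 0.0984]
tool_rot: [-0.54, 0.456, 0.541, 0.456]
wrist_force: [0.6, 0.0, -0.9]
width: 0.646
```

Emit:
play_rows:
  commands:
    - {"claw": 0.045,"delta_pos": [0.002,-0.051,0.078],"dr": [15,0,0]}
    - {"claw": 0.045,"delta_pos": [0.002,-0.051,0.078],"dr": [15,0,0]}
    - {"claw": 0.045,"delta_pos": [0.002,-0.051,0.078],"dr": [15,0,0]}

```text
time: 4.08
tool_pos: [0.5146, 0.2008, 0.0963]
tool_rot: [-0.476, 0.523, 0.476, 0.523]
wrist_force: [0.5, -0.6, -1.3]
width: 0.641
```

Emit:
play_rows:
  commands:
    - {"claw": 0.045,"delta_pos": [0.002,-0.029,0.088],"dr": [15,0,0]}
    - {"claw": 0.045,"delta_pos": [0.002,-0.029,0.088],"dr": [15,0,0]}
    - {"claw": 0.045,"delta_pos": [0.002,-0.029,0.088],"dr": [15,0,0]}
    - {"claw": 0.045,"delta_pos": [0.002,-0.029,0.088],"dr": [15,0,0]}
    - {"claw": 0.045,"delta_pos": [0.002,-0.029,0.088],"dr": [15,0,0]}

```text
time: 4.5
tool_pos: [0.5502, 0.2828, 0.094]
tool_rot: [-0.406, 0.58, 0.406, 0.578]
wrist_force: [0.0, -0.2, -0.8]
width: 0.638
```

```bash
python3 plan.py 554,281,30,70  554,281,14,70
python3 - <<'E'
from h import *
im,W=cloud("wrist"); cv2.imwrite("pics/w3.png",im)
E
```

```text
t 4.5 tcp [550.2 282.8  94. ] F [ 0.  -0.2 -0.8] w 54.5 xaxis [-0.002 -0.001 -1.   ] yaw 70.1 q [15. 10. -4. 76. -0. 35.]
554,281,30,70 end yaw 70.0
    [64.0, -4.0, -0.0] dr [0.1, -0.1, -0.1] rows 1.5
554,281,14,70 end yaw 70.0
    [16.0, 0.0, 0.0] dr [0.0, 0.0, 0.0] rows 0.4
```

View pics/w3.png

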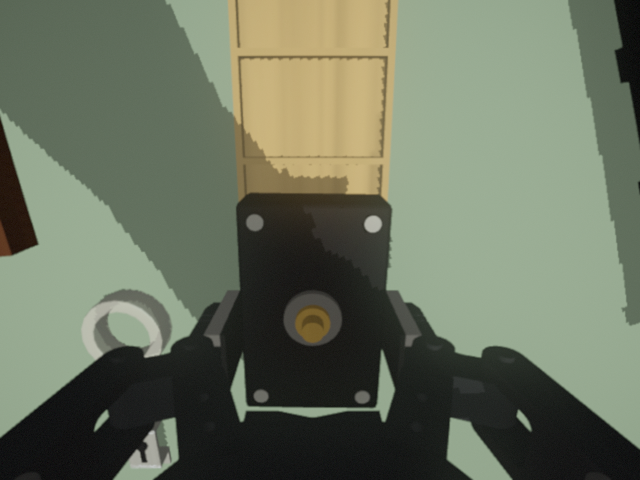

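The movement is aligned over the tray, with the middle and end bays visible above it in line with the box. I'll lower it and check the force.

Emit:
play_rows:
  commands:
    - {"claw": 0.045,"delta_pos": [0.03,-0.004,0],"dr": [0,0,0]}
    - {"claw": 0.045,"delta_pos": [0.055,-0.004,0],"dr": [0,0,0]}
    - {"claw": 0.045,"delta_pos": [0.072,-0.004,0],"dr": [0,0,0]}
    - {"claw": 0.045,"delta_pos": [0.08,-0.004,0],"dr": [0,0,0]}
    - {"claw": 0.045,"delta_pos": [0.08,-0.004,0],"dr": [0,0,0]}

```text
time: 4.97
tool_pos: [0.5534, 0.2797, 0.0142]
tool_rot: [-0.405, 0.58, 0.405, 0.579]
wrist_force: [0.0, -0.2, -1.7]
width: 0.64
```

Emit:
play_rows:
  commands:
    - {"claw": 0.045,"delta_pos": [0.002,0,0],"dr": [0,0,0]}
    - {"claw": 0.045,"delta_pos": [0.002,0,0],"dr": [0,0,0]}

```text
time: 5.13
tool_pos: [0.5551, 0.2806, 0.0139]
tool_rot: [-0.405, 0.579, 0.405, 0.58]
wrist_force: [-0.6, -0.3, -1.5]
width: 0.641
```

Emit:
play_rows:
  commands:
    - {"claw": 0.045,"delta_pos": [0.001,0,0],"dr": [0,0,0]}
    - {"claw": 0.045,"delta_pos": [0.002,0,0],"dr": [0,0,0]}
    - {"claw": 0.045,"delta_pos": [0.002,0,0],"dr": [0,0,0]}

```text
time: 5.38
tool_pos: [0.5553, 0.281, 0.0126]
tool_rot: [-0.406, 0.579, 0.405, 0.58]
wrist_force: [-2.0, -1.7, 5.3]
width: 0.638
```

Emit:
play_rows:
  commands:
    - {"claw": 0.045,"delta_pos": [0.001,0,0],"dr": [0,0,0]}
    - {"claw": 0.045,"delta_pos": [0.001,0,0],"dr": [0,0,0]}

```text
time: 5.55
tool_pos: [0.5553, 0.281, 0.0125]
tool_rot: [-0.406, 0.579, 0.405, 0.58]
wrist_force: [-5.9, -2.3, 13.7]
width: 0.645
```

Emit:
play_rows:
  commands:
    - {"claw": 0.045,"delta_pos": [-0.001,0,0],"dr": [0,0,0]}
    - {"claw": 0.065,"delta_pos": [-0.001,0,0],"dr": [0,0,0]}
    - {"claw": 0.075,"delta_pos": [-0.001,0,0],"dr": [0,0,0]}
    - {"claw": 0.075,"delta_pos": [-0.001,0,0],"dr": [0,0,0]}
    - {"claw": 0.075,"delta_pos": [-0.001,0,0],"dr": [0,0,0]}

```text
time: 5.97
tool_pos: [0.5546, 0.281, 0.0112]
tool_rot: [-0.405, 0.579, 0.405, 0.579]
wrist_force: [0.1, 0.3, -0.2]
width: 0.877
```

Emit:
play_rows:
  commands:
    - {"claw": 0.08,"delta_pos": [-0.01,0,0],"dr": [0,0,0]}
    - {"claw": 0.08,"delta_pos": [-0.05,0,0],"dr": [0,0,0]}
    - {"claw": 0.08,"delta_pos": [-0.09,0,0],"dr": [0,0,0]}
    - {"claw": 0.08,"delta_pos": [-0.13,0,0],"dr": [0,0,0]}
    - {"claw": 0.08,"delta_pos": [-0.13,0,0],"dr": [0,0,0]}

```text
time: 6.38
tool_pos: [0.5586, 0.2822, 0.1516]
tool_rot: [-0.407, 0.575, 0.404, 0.584]
wrist_force: [1.2, 1.0, 1.6]
width: 0.936
```

```bash
python3 plan.py 565,-15,110,70 565,-15,25,70
python3 - <<'E'
from h import *
im,W=cloud("wrist"); cv2.imwrite("pics/w4.png",im)
im,W=cloud("top")
def obj(u,v,r,lo,hi):
    P=W[v-r:v+r,u-r:u+r].reshape(-1,3); q=P[(P[:,2]>lo)&(P[:,2]<hi)]
    return len(q),rect(q[:,:2])
print("cell",obj(340,200,16,.044,.058))
E
```

```text
t 6.38 tcp [558.6 282.2 151.6] F [1.2 1.  1.6] w 80.0 xaxis [ 0.012  0.003 -1.   ] yaw 70.0 q [15.  9.  1. 81.  0. 35.]
565,-15,110,70 end yaw 70.0
    [20.0, -54.0, -139.0] dr [-0.0, 0.4, 0.6] rows 3.6
    [21.0, -54.0, -139.0] dr [-0.0, 0.0, 0.0] rows 3.6
565,-15,25,70 end yaw 70.0
    [85.0, 0.0, 0.0] dr [0.0, 0.0, 0.0] rows 2.0
cell (215, (array([564.9, -14.9]), array([25.9, 24. ]), -1.2))
```

View pics/w4.png

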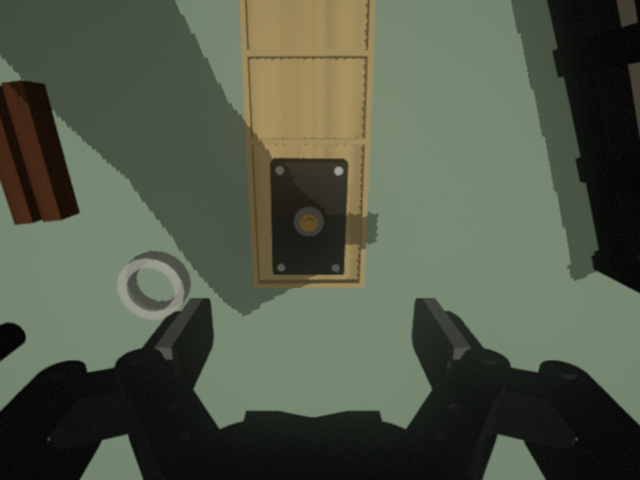

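The large movement sits in the large bay, shaft at (308,222). Next is the cell.

Emit:
play_rows:
  commands:
    - {"claw": 0.06,"delta_pos": [0.015,-0.055,-0.137],"dr": [0,0,0]}
    - {"claw": 0.06,"delta_pos": [0.015,-0.055,-0.137],"dr": [0,0,0]}
    - {"claw": 0.06,"delta_pos": [0.015,-0.055,-0.137],"dr": [0,0,0]}
    - {"claw": 0.06,"delta_pos": [0.015,-0.055,-0.137],"dr": [0,0,0]}

```text
time: 6.82
tool_pos: [0.5582, 0.1302, 0.1244]
tool_rot: [-0.405, 0.581, 0.405, 0.579]
wrist_force: [0.5, -0.3, 0.7]
width: 0.703
```

Emit:
play_rows:
  commands:
    - {"claw": 0.06,"delta_pos": [0.015,-0.055,-0.137],"dr": [0,0,0]}
    - {"claw": 0.06,"delta_pos": [0.015,-0.055,-0.137],"dr": [0,0,0]}
    - {"claw": 0.06,"delta_pos": [0.015,-0.055,-0.137],"dr": [0,0,0]}
    - {"claw": 0.06,"delta_pos": [0.015,-0.055,-0.137],"dr": [0,0,0]}
    - {"claw": 0.06,"delta_pos": [0.015,-0.055,-0.137],"dr": [0,0,0]}

```text
time: 7.23
tool_pos: [0.563, -0.0183, 0.1093]
tool_rot: [-0.404, 0.581, 0.404, 0.58]
wrist_force: [-0.0, 0.6, -0.6]
width: 0.704
```

Emit:
play_rows:
  commands:
    - {"claw": 0.06,"delta_pos": [0,0,0],"dr": [0,0,0]}

```text
time: 7.32
tool_pos: [0.5631, -0.0151, 0.1099]
tool_rot: [-0.404, 0.58, 0.405, 0.579]
wrist_force: [-0.5, 0.6, -0.3]
width: 0.704
```

```bash
python3 plan.py 565,-15,25,70
python3 - <<'E'
from h import *
c=vision.get_calibration("wrist"); im,W=cloud("wrist")
z=W[...,2]; m=(z>.044)&(z<.06)&(np.hypot(W[...,0]-.565,W[...,1]+.015)<.03)
print(m.sum(),rect(W[m][:,:2]) if m.sum()>9 else 0)
E
```

```text
t 7.32 tcp [563.1 -15.1 109.9] F [-0.5  0.6 -0.3] w 60.2 xaxis [-0.002  0.001 -1.   ] yaw 69.8 q [-15.   0. -13.  77.   0.   5.]
565,-15,25,70 end yaw 70.0
    [85.0, -2.0, 1.0] dr [-0.2, 0.0, -0.1] rows 2.0
1523 (array([564.3, -14.2]), array([26.5, 26.1]), -40.9)
```

Wrist and top cameras agree on the cell to within 1 mm. I'll grip it and lift.

Emit:
play_rows:
  commands:
    - {"claw": 0.06,"delta_pos": [0.04,-0.001,0.001],"dr": [0,0,0]}
    - {"claw": 0.06,"delta_pos": [0.075,-0.001,0.001],"dr": [0,0,0]}
    - {"claw": 0.06,"delta_pos": [0.085,-0.001,0.001],"dr": [0,0,0]}
    - {"claw": 0.06,"delta_pos": [0.085,-0.001,0.001],"dr": [0,0,0]}
    - {"claw": 0.02,"delta_pos": [0.085,-0.001,0.001],"dr": [0,0,0]}

```text
time: 7.78
tool_pos: [0.5651, -0.0126, 0.0269]
tool_rot: [-0.405, 0.579, 0.406, 0.579]
wrist_force: [0.9, 0.3, 0.6]
width: 0.578
```

Emit:
play_rows:
  commands:
    - {"claw": 0.018,"delta_pos": [0,0,0],"dr": [0,0,0]}
    - {"claw": 0.018,"delta_pos": [0,0,0],"dr": [0,0,0]}
    - {"claw": 0.018,"delta_pos": [0,0,0],"dr": [0,0,0]}
    - {"claw": 0.018,"delta_pos": [0,0,0],"dr": [0,0,0]}
    - {"claw": 0.018,"delta_pos": [0,0,0],"dr": [0,0,0]}

```text
time: 8.2
tool_pos: [0.567, -0.0137, 0.0289]
tool_rot: [-0.406, 0.578, 0.404, 0.58]
wrist_force: [-0.9, 1.6, 8.5]
width: 0.283
```

Emit:
play_rows:
  commands:
    - {"claw": 0.018,"delta_pos": [-0.02,0,0],"dr": [0,0,0]}
    - {"claw": 0.018,"delta_pos": [-0.05,0,0],"dr": [0,0,0]}
    - {"claw": 0.018,"delta_pos": [-0.08,0,0],"dr": [0,0,0]}
    - {"claw": 0.018,"delta_pos": [-0.09,0,0],"dr": [0,0,0]}
    - {"claw": 0.018,"delta_pos": [-0.09,0,0],"dr": [0,0,0]}

```text
time: 8.62
tool_pos: [0.5677, -0.0141, 0.1207]
tool_rot: [-0.407, 0.578, 0.403, 0.581]
wrist_force: [0.9, -0.0, -0.7]
width: 0.288
```

Emit:
play_rows:
  commands:
    - {"claw": 0.018,"delta_pos": [0,0,0],"dr": [0,0,0]}

```text
time: 8.7
tool_pos: [0.5659, -0.0136, 0.1168]
tool_rot: [-0.406, 0.579, 0.405, 0.58]
wrist_force: [0.0, 0.7, -1.3]
width: 0.286
```

```bash
python3 plan.py 471,310,110,70 471,310,30,70
```

```text
t 8.7 tcp [565.9 -13.6 116.8] F [ 0.   0.7 -1.3] w 24.4 xaxis [ 0.002 -0.    -1.   ] yaw 69.9 q [-15.   1. -12.  77.   0.   5.]
471,310,110,70 end yaw 70.0
    [3.0, 100.0, 136.0] dr [-0.0, 0.0, 0.1] rows 4.0
    [3.0, 100.0, 136.0] dr [-0.0, 0.0, 0.0] rows 4.0
471,310,30,70 end yaw 70.0
    [80.0, 0.0, 0.0] dr [0.0, 0.0, 0.0] rows 1.9
```

Emit:
play_rows:
  commands:
    - {"claw": 0.018,"delta_pos": [0.003,0.1,0.136],"dr": [0,0,0]}
    - {"claw": 0.018,"delta_pos": [0.003,0.1,0.136],"dr": [0,0,0]}
    - {"claw": 0.018,"delta_pos": [0.003,0.1,0.136],"dr": [0,0,0]}
    - {"claw": 0.018,"delta_pos": [0.003,0.1,0.136],"dr": [0,0,0]}
    - {"claw": 0.018,"delta_pos": [0.003,0.1,0.136],"dr": [0,0,0]}

```text
time: 9.12
tool_pos: [0.5144, 0.154, 0.1111]
tool_rot: [-0.405, 0.579, 0.408, 0.578]
wrist_force: [0.0, 0.5, -0.3]
width: 0.289
```

Emit:
play_rows:
  commands:
    - {"claw": 0.018,"delta_pos": [0.003,0.1,0.136],"dr": [0,0,0]}
    - {"claw": 0.018,"delta_pos": [0.003,0.1,0.136],"dr": [0,0,0]}
    - {"claw": 0.018,"delta_pos": [0.003,0.1,0.136],"dr": [0,0,0]}
    - {"claw": 0.018,"delta_pos": [0.003,0.1,0.136],"dr": [0,0,0]}
    - {"claw": 0.018,"delta_pos": [0.003,0.1,0.136],"dr": [0,0,0]}

```text
time: 9.53
tool_pos: [0.467, 0.3157, 0.1081]
tool_rot: [-0.406, 0.579, 0.408, 0.578]
wrist_force: [0.4, 0.0, -0.3]
width: 0.286
```

Emit:
play_rows:
  commands:
    - {"claw": 0.018,"delta_pos": [0,0,0],"dr": [0,0,0]}
    - {"claw": 0.018,"delta_pos": [0,0,0],"dr": [0,0,0]}

```text
time: 9.7
tool_pos: [0.4699, 0.3102, 0.1087]
tool_rot: [-0.405, 0.58, 0.406, 0.578]
wrist_force: [-0.2, -0.0, -0.5]
width: 0.287
```

```bash
python3 plan.py 471,310,33,70
```

```text
t 9.7 tcp [469.9 310.2 108.7] F [-0.2 -0.  -0.5] w 24.5 xaxis [-0.002 -0.001 -1.   ] yaw 70.0 q [ 20.   0. -13.  77.  -0.  40.]
471,310,33,70 end yaw 70.0
    [76.0, -1.0, 0.0] dr [-0.0, -0.1, -0.1] rows 1.8
```

Emit:
play_rows:
  commands:
    - {"claw": 0.018,"delta_pos": [0.03,-0.001,0],"dr": [0,0,0]}
    - {"claw": 0.018,"delta_pos": [0.055,-0.001,0],"dr": [0,0,0]}
    - {"claw": 0.018,"delta_pos": [0.07,-0.001,0],"dr": [0,0,0]}
    - {"claw": 0.018,"delta_pos": [0.076,-0.001,0],"dr": [0,0,0]}
    - {"claw": 0.018,"delta_pos": [0.076,-0.001,0],"dr": [0,0,0]}

```text
time: 10.12
tool_pos: [0.4716, 0.3084, 0.0333]
tool_rot: [-0.405, 0.581, 0.405, 0.579]
wrist_force: [-0.9, 0.0, -0.3]
width: 0.283
```

Emit:
play_rows:
  commands:
    - {"claw": 0.018,"delta_pos": [0.001,0,0],"dr": [0,0,0]}
    - {"claw": 0.018,"delta_pos": [0.001,0,0],"dr": [0,0,0]}

```text
time: 10.28
tool_pos: [0.4721, 0.3093, 0.0333]
tool_rot: [-0.405, 0.58, 0.405, 0.58]
wrist_force: [-0.3, -0.5, -1.0]
width: 0.283
```

Emit:
play_rows:
  commands:
    - {"claw": 0.018,"delta_pos": [0.001,0,0],"dr": [0,0,0]}
    - {"claw": 0.018,"delta_pos": [0.001,0,0],"dr": [0,0,0]}

```text
time: 10.45
tool_pos: [0.4719, 0.3099, 0.0323]
tool_rot: [-0.405, 0.579, 0.405, 0.58]
wrist_force: [-0.1, 0.7, -0.2]
width: 0.286
```

Emit:
play_rows:
  commands:
    - {"claw": 0.018,"delta_pos": [0.001,0,0],"dr": [0,0,0]}
    - {"claw": 0.018,"delta_pos": [0.001,0,0],"dr": [0,0,0]}

```text
time: 10.62
tool_pos: [0.472, 0.31, 0.0322]
tool_rot: [-0.406, 0.579, 0.405, 0.58]
wrist_force: [-3.1, -2.7, 6.6]
width: 0.285
```

Contact at 6.6 N. I'll release and rise, then plan for the hanger.

Emit:
play_rows:
  commands:
    - {"claw": 0.03,"delta_pos": [0,0,0],"dr": [0,0,0]}
    - {"claw": 0.045,"delta_pos": [0,0,0],"dr": [0,0,0]}
    - {"claw": 0.05,"delta_pos": [0,0,0],"dr": [0,0,0]}
    - {"claw": 0.05,"delta_pos": [0,0,0],"dr": [0,0,0]}
    - {"claw": 0.05,"delta_pos": [0,0,0],"dr": [0,0,0]}

```text
time: 11.03
tool_pos: [0.4716, 0.3103, 0.0312]
tool_rot: [-0.405, 0.579, 0.405, 0.579]
wrist_force: [-0.3, 0.1, -1.0]
width: 0.587
```

Emit:
play_rows:
  commands:
    - {"claw": 0.05,"delta_pos": [-0.02,0,0],"dr": [0,0,0]}
    - {"claw": 0.05,"delta_pos": [-0.05,0,0],"dr": [0,0,0]}
    - {"claw": 0.05,"delta_pos": [-0.08,0,0],"dr": [0,0,0]}
    - {"claw": 0.05,"delta_pos": [-0.09,0,0],"dr": [0,0,0]}
    - {"claw": 0.05,"delta_pos": [-0.09,0,0],"dr": [0,0,0]}

```text
time: 11.45
tool_pos: [0.4736, 0.311, 0.1248]
tool_rot: [-0.406, 0.578, 0.405, 0.581]
wrist_force: [-0.0, -0.4, 0.6]
width: 0.588
```

Emit:
play_rows:
  commands:
    - {"claw": 0.05,"delta_pos": [0,0,0],"dr": [0,0,0]}
    - {"claw": 0.05,"delta_pos": [0,0,0],"dr": [0,0,0]}

```text
time: 11.62
tool_pos: [0.4709, 0.31, 0.1197]
tool_rot: [-0.405, 0.58, 0.406, 0.579]
wrist_force: [0.5, -0.0, -1.1]
width: 0.582
```

```bash
python3 plan.py 656,105,100,71.3
```

```text
t 11.62 tcp [470.9 310.  119.7] F [ 0.5 -0.  -1.1] w 49.7 xaxis [-0.002 -0.001 -1.   ] yaw 69.9 q [ 20.   0. -12.  78.   0.  40.]
656,105,100,71.3 end yaw 71.3
    [10.0, -122.0, -65.0] dr [-0.7, -0.1, -0.1] rows 3.3
    [10.0, -121.0, -66.0] dr [-0.7, 0.0, 0.0] rows 3.3
```

Emit:
play_rows:
  commands:
    - {"claw": 0.055,"delta_pos": [0.01,-0.122,-0.065],"dr": [-0.7,0,0]}
    - {"claw": 0.055,"delta_pos": [0.01,-0.122,-0.065],"dr": [-0.7,0,0]}
    - {"claw": 0.055,"delta_pos": [0.01,-0.122,-0.065],"dr": [-0.7,0,0]}
    - {"claw": 0.055,"delta_pos": [0.01,-0.122,-0.065],"dr": [-0.7,0,0]}

```text
time: 11.95
tool_pos: [0.5657, 0.2033, 0.1088]
tool_rot: [-0.408, 0.578, 0.408, 0.577]
wrist_force: [1.2, -1.1, 0.2]
width: 0.646
```

Emit:
play_rows:
  commands:
    - {"claw": 0.055,"delta_pos": [0.01,-0.121,-0.066],"dr": [-0.7,0,0]}
    - {"claw": 0.055,"delta_pos": [0.01,-0.121,-0.066],"dr": [-0.7,0,0]}
    - {"claw": 0.055,"delta_pos": [0.01,-0.121,-0.066],"dr": [-0.7,0,0]}
    - {"claw": 0.055,"delta_pos": [0.01,-0.121,-0.066],"dr": [-0.7,0,0]}
    - {"claw": 0.055,"delta_pos": [0.01,-0.121,-0.066],"dr": [-0.7,0,0]}

```text
time: 12.37
tool_pos: [0.6568, 0.1019, 0.0986]
tool_rot: [-0.411, 0.576, 0.412, 0.574]
wrist_force: [-0.1, 0.5, 0.4]
width: 0.646
```

Emit:
play_rows:
  commands:
    - {"claw": 0.055,"delta_pos": [0,0,0],"dr": [0,0,0]}
    - {"claw": 0.055,"delta_pos": [0,0,0],"dr": [0,0,0]}

```text
time: 12.53
tool_pos: [0.655, 0.106, 0.1003]
tool_rot: [-0.412, 0.575, 0.413, 0.574]
wrist_force: [-0.2, 0.3, 1.1]
width: 0.64
```

```bash
python3 plan.py 656,105,8,71.3
python3 - <<'E'
from h import *
im,W=cloud("wrist"); cv2.imwrite("pics/w5.png",im)
z=W[...,2]; m=(z>.013)&(z<.025)&(np.hypot(W[...,0]-.656,W[...,1]-.105)<.032)
print(m.sum(),rect(W[m][:,:2]) if m.sum()>9 else 0)
m=(z>.0025)&(z<.025)&(np.hypot(W[...,0]-.656,W[...,1]-.105)<.04)
print(rect(W[m][:,:2]) if m.sum()>9 else 0)
E
```

```text
t 12.53 tcp [655.  106.  100.3] F [-0.2  0.3  1.1] w 54.7 xaxis [-0.002  0.    -1.   ] yaw 71.4 q [-2. 18.  6. 78.  0. 17.]
656,105,8,71.3 end yaw 71.3
    [92.0, -1.0, -1.0] dr [0.1, -0.0, -0.1] rows 2.2
2045 (array([654.7, 105.9]), array([36.2, 24.1]), -18.3)
(array([653.5, 103.1]), array([61.2, 60.1]), 72.2)
```

View pics/w5.png

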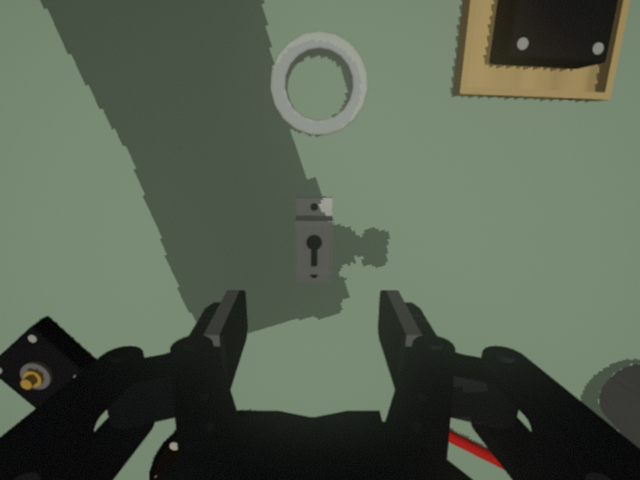

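The hanger's centre is (314,240), square between the jaws. I'll grip it high on its raised middle.

Emit:
play_rows:
  commands:
    - {"claw": 0.055,"delta_pos": [0.04,0,0],"dr": [0,0,0]}
    - {"claw": 0.055,"delta_pos": [0.075,0,0],"dr": [0,0,0]}
    - {"claw": 0.055,"delta_pos": [0.091,0,0],"dr": [0,0,0]}
    - {"claw": 0.055,"delta_pos": [0.091,0,0],"dr": [0,0,0]}
    - {"claw": 0.02,"delta_pos": [0.091,0,0],"dr": [0,0,0]}

```text
time: 13.0
tool_pos: [0.655, 0.1062, 0.01]
tool_rot: [-0.412, 0.575, 0.413, 0.574]
wrist_force: [-0.2, -0.1, 0.2]
width: 0.516
```

Emit:
play_rows:
  commands:
    - {"claw": 0.016,"delta_pos": [0,0,0],"dr": [0,0,0]}
    - {"claw": 0.016,"delta_pos": [0,0,0],"dr": [0,0,0]}
    - {"claw": 0.016,"delta_pos": [0,0,0],"dr": [0,0,0]}
    - {"claw": 0.016,"delta_pos": [0,0,0],"dr": [0,0,0]}
    - {"claw": 0.016,"delta_pos": [0,0,0],"dr": [0,0,0]}

```text
time: 13.42
tool_pos: [0.6578, 0.1054, 0.0131]
tool_rot: [-0.413, 0.573, 0.412, 0.576]
wrist_force: [-1.8, 1.1, 7.8]
width: 0.26
```

Emit:
play_rows:
  commands:
    - {"claw": 0.016,"delta_pos": [-0.02,0,0],"dr": [0,0,0]}
    - {"claw": 0.016,"delta_pos": [-0.05,0,0],"dr": [0,0,0]}
    - {"claw": 0.016,"delta_pos": [-0.08,0,0],"dr": [0,0,0]}
    - {"claw": 0.016,"delta_pos": [-0.1,0,0],"dr": [0,0,0]}
    - {"claw": 0.016,"delta_pos": [-0.1,0,0],"dr": [0,0,0]}

```text
time: 13.83
tool_pos: [0.6596, 0.1049, 0.1176]
tool_rot: [-0.414, 0.572, 0.41, 0.577]
wrist_force: [0.7, -0.5, 0.3]
width: 0.26
```

Emit:
play_rows:
  commands:
    - {"claw": 0.016,"delta_pos": [0,0,0],"dr": [0,0,0]}
    - {"claw": 0.016,"delta_pos": [0,0,0],"dr": [0,0,0]}

```text
time: 14.0
tool_pos: [0.6562, 0.105, 0.1102]
tool_rot: [-0.412, 0.574, 0.412, 0.574]
wrist_force: [-0.6, 0.8, -0.8]
width: 0.259
```

```bash
python3 plan.py 480,200,110,120 415,331,105,160 415,331,16,160
```

```text
t 14.0 tcp [656.2 105.  110.2] F [-0.6  0.8 -0.8] w 22.1 xaxis [ 0.  0. -1.] yaw 71.3 q [-2. 18.  6. 79.  0. 16.]
480,200,110,120 end yaw 120.0
    [0.0, 99.0, 17.0] dr [-24.3, 0.0, 0.0] rows 3.4
    [0.0, 83.0, 56.0] dr [-24.3, 0.0, 0.0] rows 3.4
415,331,105,160 end yaw 160.0
    [2.0, -5.0, 73.0] dr [-20.0, 0.0, 0.0] rows 2.8
    [2.0, -29.0, 67.0] dr [-20.0, 0.0, 0.0] rows 2.8
415,331,16,160 end yaw 160.0
    [89.0, 0.0, 0.0] dr [0.0, 0.0, 0.0] rows 2.1
```

Emit:
play_rows:
  commands:
    - {"claw": 0.016,"delta_pos": [0,0.099,0.017],"dr": [-24.3,0,0]}
    - {"claw": 0.016,"delta_pos": [0,0.099,0.017],"dr": [-24.3,0,0]}
    - {"claw": 0.016,"delta_pos": [0,0.099,0.017],"dr": [-24.3,0,0]}
    - {"claw": 0.016,"delta_pos": [0,0.099,0.017],"dr": [-24.3,0,0]}

```text
time: 14.33
tool_pos: [0.5636, 0.1548, 0.1084]
tool_rot: [-0.525, 0.473, 0.528, 0.471]
wrist_force: [0.8, -0.3, 0.1]
width: 0.256
```

Emit:
play_rows:
  commands:
    - {"claw": 0.016,"delta_pos": [0,0.083,0.056],"dr": [-24.3,0,0]}
    - {"claw": 0.016,"delta_pos": [0,0.083,0.056],"dr": [-24.3,0,0]}
    - {"claw": 0.016,"delta_pos": [0,0.083,0.056],"dr": [-24.3,0,0]}
    - {"claw": 0.016,"delta_pos": [0,0.083,0.056],"dr": [-24.3,0,0]}

```text
time: 14.67
tool_pos: [0.4757, 0.202, 0.1087]
tool_rot: [-0.613, 0.351, 0.615, 0.35]
wrist_force: [-0.1, -0.4, -0.8]
width: 0.256
```

Emit:
play_rows:
  commands:
    - {"claw": 0.016,"delta_pos": [0.002,-0.005,0.073],"dr": [-20,0,0]}
    - {"claw": 0.016,"delta_pos": [0.002,-0.005,0.073],"dr": [-20,0,0]}
    - {"claw": 0.016,"delta_pos": [0.002,-0.005,0.073],"dr": [-20,0,0]}
    - {"claw": 0.016,"delta_pos": [0.002,-0.005,0.073],"dr": [-20,0,0]}

```text
time: 15.0
tool_pos: [0.446, 0.267, 0.107]
tool_rot: [-0.665, 0.24, 0.666, 0.239]
wrist_force: [-0.1, 0.2, -1.7]
width: 0.25
```

Emit:
play_rows:
  commands:
    - {"claw": 0.016,"delta_pos": [0.002,-0.029,0.067],"dr": [-20,0,0]}
    - {"claw": 0.016,"delta_pos": [0.002,-0.029,0.067],"dr": [-20,0,0]}
    - {"claw": 0.016,"delta_pos": [0.002,-0.029,0.067],"dr": [-20,0,0]}
    - {"claw": 0.016,"delta_pos": [0.002,-0.029,0.067],"dr": [-20,0,0]}
    - {"claw": 0.016,"delta_pos": [0.002,-0.029,0.067],"dr": [-20,0,0]}

```text
time: 15.42
tool_pos: [0.4151, 0.3307, 0.1056]
tool_rot: [-0.696, 0.125, 0.696, 0.125]
wrist_force: [-0.1, -0.2, 0.4]
width: 0.256
```

Emit:
play_rows:
  commands:
    - {"claw": 0.016,"delta_pos": [0,0,0],"dr": [0,0,0]}
    - {"claw": 0.016,"delta_pos": [0,0,0],"dr": [0,0,0]}

```text
time: 15.58
tool_pos: [0.4156, 0.3305, 0.1061]
tool_rot: [-0.696, 0.125, 0.696, 0.125]
wrist_force: [0.3, 0.1, -1.0]
width: 0.257
```

```bash
python3 plan.py 415,331,17,160
python3 - <<'E'
from h import *
im,W=cloud("wrist"); cv2.imwrite("pics/w6.png",im)
E
```

```text
t 15.58 tcp [415.6 330.5 106.1] F [ 0.3  0.1 -1. ] w 21.9 xaxis [-0. -0. -1.] yaw 159.7 q [ 24.  -5. -19.  77.  -0. -45.]
415,331,17,160 end yaw 160.0
    [89.0, -0.0, 1.0] dr [-0.3, 0.0, -0.0] rows 2.1
```

View pics/w6.png

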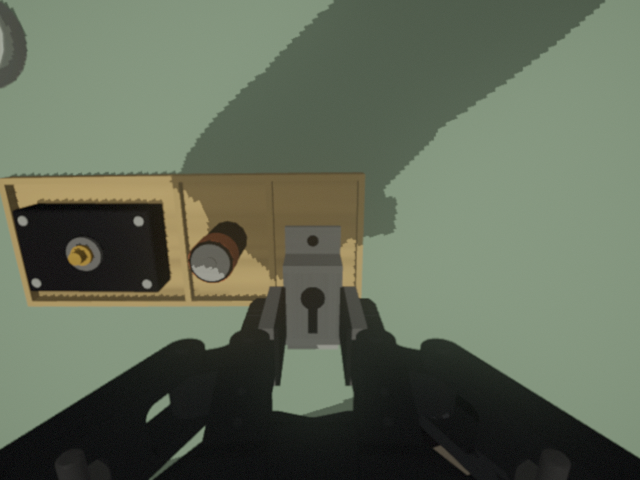

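The hanger is held level, with its feet along the tray's y over the end bay. The cell stands in the middle bay at (218,250). I'll lower the hanger.

Emit:
play_rows:
  commands:
    - {"claw": 0.016,"delta_pos": [0.035,0,0.001],"dr": [0,0,0]}
    - {"claw": 0.016,"delta_pos": [0.065,0,0.001],"dr": [0,0,0]}
    - {"claw": 0.016,"delta_pos": [0.082,0,0.001],"dr": [0,0,0]}
    - {"claw": 0.016,"delta_pos": [0.088,0,0.001],"dr": [0,0,0]}
    - {"claw": 0.016,"delta_pos": [0.088,0,0.001],"dr": [0,0,0]}

```text
time: 16.05
tool_pos: [0.4136, 0.3308, 0.0179]
tool_rot: [-0.696, 0.124, 0.697, 0.123]
wrist_force: [-0.1, -0.5, 0.3]
width: 0.255
```

Emit:
play_rows:
  commands:
    - {"claw": 0.016,"delta_pos": [0.001,0,0],"dr": [0,0,0]}
    - {"claw": 0.016,"delta_pos": [0.001,0,0],"dr": [0,0,0]}

```text
time: 16.22
tool_pos: [0.4146, 0.3315, 0.0176]
tool_rot: [0.696, -0.124, -0.696, -0.124]
wrist_force: [0.5, 0.5, 0.2]
width: 0.257
```

Emit:
play_rows:
  commands:
    - {"claw": 0.016,"delta_pos": [0.001,0,0],"dr": [0,0,0]}
    - {"claw": 0.016,"delta_pos": [0.001,0,0],"dr": [0,0,0]}

```text
time: 16.38
tool_pos: [0.4148, 0.3317, 0.0171]
tool_rot: [0.697, -0.123, -0.696, -0.124]
wrist_force: [-1.3, -1.1, 4.1]
width: 0.256
```

Emit:
play_rows:
  commands:
    - {"claw": 0.026,"delta_pos": [0,0,0],"dr": [0,0,0]}
    - {"claw": 0.034,"delta_pos": [0,0,0],"dr": [0,0,0]}
    - {"claw": 0.034,"delta_pos": [0,0,0],"dr": [0,0,0]}
    - {"claw": 0.034,"delta_pos": [0,0,0],"dr": [0,0,0]}

```text
time: 16.72
tool_pos: [0.4141, 0.3317, 0.0162]
tool_rot: [-0.696, 0.123, 0.696, 0.123]
wrist_force: [-0.8, 0.8, 0.3]
width: 0.396
```

Emit:
play_rows:
  commands:
    - {"claw": 0.034,"delta_pos": [-0.015,0,0],"dr": [0,0,0]}
    - {"claw": 0.034,"delta_pos": [-0.045,0,0],"dr": [0,0,0]}
    - {"claw": 0.034,"delta_pos": [-0.08,0,0],"dr": [0,0,0]}
    - {"claw": 0.034,"delta_pos": [-0.1,0,0],"dr": [0,0,0]}
    - {"claw": 0.034,"delta_pos": [-0.1,0,0],"dr": [0,0,0]}

```text
time: 17.13
tool_pos: [0.4166, 0.3329, 0.1216]
tool_rot: [0.698, -0.122, -0.694, -0.125]
wrist_force: [-0.1, 0.0, 0.6]
width: 0.398
```

Emit:
play_rows:
  commands:
    - {"claw": 0.06,"delta_pos": [0,0,0],"dr": [0,0,0]}
    - {"claw": 0.06,"delta_pos": [0,0,0],"dr": [0,0,0]}

```text
time: 17.3
tool_pos: [0.4138, 0.3316, 0.1154]
tool_rot: [-0.696, 0.123, 0.697, 0.123]
wrist_force: [-0.3, -0.1, -0.9]
width: 0.67
```

```bash
python3 plan.py 530,180,120,120 683,-116,110,20.6
python3 - <<'E'
from h import *
im,W=cloud("wrist"); cv2.imwrite("pics/w7.png",im)
im,W=cloud("top"); P=W[119:149,383:413].reshape(-1,3); q=P[(P[:,2]>.014)&(P[:,2]<.024)]; print(rect(q[:,:2]))
E
```

```text
t 17.3 tcp [413.8 331.6 115.4] F [-0.3 -0.1 -0.9] w 57.2 xaxis [-0.001 -0.    -1.   ] yaw 159.9 q [ 25.  -6. -18.  78.   0. -45.]
530,180,120,120 end yaw 120.0
    [-2.0, 51.0, -81.0] dr [20.0, 0.0, -0.0] rows 2.8
    [-2.0, 21.0, -93.0] dr [20.0, 0.0, 0.0] rows 2.8
683,-116,110,20.6 end yaw 200.6
    [3.0, 5.0, -111.0] dr [-26.9, 0.0, 0.0] rows 3.8
    [3.0, 55.0, -97.0] dr [-26.9, 0.0, 0.0] rows 3.8
    [3.0, 93.0, -61.0] dr [-26.9, 0.0, 0.0] rows 3.8
(array([ 680.9, -115.4]), array([52.9, 49.8]), -1.0)
```

View pics/w7.png

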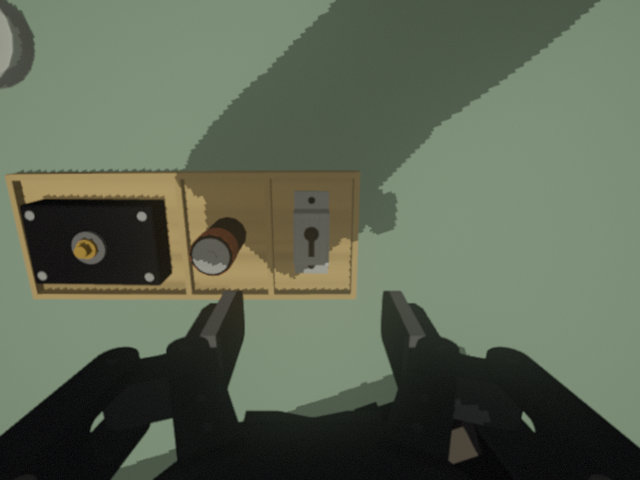

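All three pieces are in the long tray: hanger (311,232), cell (218,250), large movement (88,248). Next is the small movement.

```bash
python3 plan.py 540,140,120,137 683,-116,110,110.6 683,-116,3,110.6
```

```text
t 17.4 tcp [413.3 331.4 114.7] F [-0.8 -0.9 -0.9] w 59.9 xaxis [-0.002 -0.001 -1.   ] yaw 159.9 q [ 25.  -6. -18.  78.   0. -45.]
540,140,120,137 end yaw 137.0
    [-3.0, 68.0, -92.0] dr [11.5, 0.1, -0.1] rows 2.8
    [-3.0, 48.0, -104.0] dr [11.5, 0.0, 0.0] rows 2.8
683,-116,110,110.6 end yaw 110.6
    [5.0, 45.0, -140.0] dr [13.2, 0.0, 0.0] rows 3.5
    [5.0, 12.0, -146.0] dr [13.2, 0.0, 0.0] rows 3.5
683,-116,3,110.6 end yaw 110.6
    [107.0, 0.0, 0.0] dr [0.0, 0.0, 0.0] rows 2.6
```

Emit:
play_rows:
  commands:
    - {"claw": 0.082,"delta_pos": [-0.003,0.068,-0.092],"dr": [11.5,0,0]}
    - {"claw": 0.082,"delta_pos": [-0.003,0.068,-0.092],"dr": [11.5,0,0]}
    - {"claw": 0.082,"delta_pos": [-0.003,0.068,-0.092],"dr": [11.5,0,0]}
    - {"claw": 0.082,"delta_pos": [-0.003,0.068,-0.092],"dr": [11.5,0,0]}

```text
time: 17.73
tool_pos: [0.4793, 0.2322, 0.1182]
tool_rot: [0.68, -0.194, -0.68, -0.193]
wrist_force: [-0.8, 0.0, 0.4]
width: 0.961
```

Emit:
play_rows:
  commands:
    - {"claw": 0.082,"delta_pos": [-0.003,0.048,-0.104],"dr": [11.5,0,0]}
    - {"claw": 0.082,"delta_pos": [-0.003,0.048,-0.104],"dr": [11.5,0,0]}
    - {"claw": 0.082,"delta_pos": [-0.003,0.048,-0.104],"dr": [11.5,0,0]}
    - {"claw": 0.082,"delta_pos": [-0.003,0.048,-0.104],"dr": [11.5,0,0]}

```text
time: 18.07
tool_pos: [0.5428, 0.1367, 0.1211]
tool_rot: [0.657, -0.261, -0.657, -0.261]
wrist_force: [0.2, -0.7, 0.1]
width: 0.956
```

Emit:
play_rows:
  commands:
    - {"claw": 0.082,"delta_pos": [0.005,0.045,-0.14],"dr": [13.2,0,0]}
    - {"claw": 0.082,"delta_pos": [0.005,0.045,-0.14],"dr": [13.2,0,0]}
    - {"claw": 0.082,"delta_pos": [0.005,0.045,-0.14],"dr": [13.2,0,0]}
    - {"claw": 0.082,"delta_pos": [0.005,0.045,-0.14],"dr": [13.2,0,0]}
    - {"claw": 0.082,"delta_pos": [0.005,0.045,-0.14],"dr": [13.2,0,0]}

```text
time: 18.48
tool_pos: [0.6132, 0.0087, 0.1155]
tool_rot: [-0.623, 0.335, 0.623, 0.334]
wrist_force: [1.0, -0.2, 0.1]
width: 0.956
```

Emit:
play_rows:
  commands:
    - {"claw": 0.082,"delta_pos": [0.005,0.012,-0.146],"dr": [13.2,0,0]}
    - {"claw": 0.082,"delta_pos": [0.005,0.012,-0.146],"dr": [13.2,0,0]}
    - {"claw": 0.082,"delta_pos": [0.005,0.012,-0.146],"dr": [13.2,0,0]}
    - {"claw": 0.082,"delta_pos": [0.005,0.012,-0.146],"dr": [13.2,0,0]}
    - {"claw": 0.082,"delta_pos": [0.005,0.012,-0.146],"dr": [13.2,0,0]}

```text
time: 18.9
tool_pos: [0.6839, -0.1191, 0.1101]
tool_rot: [-0.58, 0.404, 0.581, 0.403]
wrist_force: [0.4, 0.7, 0.0]
width: 0.959
```

Emit:
play_rows:
  commands:
    - {"claw": 0.082,"delta_pos": [0,0,0],"dr": [0,0,0]}
    - {"claw": 0.082,"delta_pos": [0,0,0],"dr": [0,0,0]}

```text
time: 19.07
tool_pos: [0.6826, -0.1143, 0.1113]
tool_rot: [-0.581, 0.403, 0.582, 0.403]
wrist_force: [0.6, 0.2, 0.0]
width: 0.958
```

```bash
python3 plan.py 683,-116,3,110.6
python3 - <<'E'
from h import *
im,W=cloud("wrist")
z=W[...,2]; m=(z>.013)&(z<.024)&(np.hypot(W[...,0]-.683,W[...,1]+.116)<.05)
print(m.sum(),rect(W[m][:,:2]) if m.sum()>9 else 0)
E
```

```text
t 19.07 tcp [ 682.6 -114.3  111.3] F [0.6 0.2 0. ] w 81.8 xaxis [-0.002  0.001 -1.   ] yaw 110.6 q [-20.  23.  13.  80.   0. -41.]
683,-116,3,110.6 end yaw 110.6
    [108.0, 0.0, -2.0] dr [-0.0, 0.1, -0.1] rows 2.6
6426 (array([ 681.6, -116.2]), array([56.2, 56.1]), 20.8)
```

Emit:
play_rows:
  commands:
    - {"claw": 0.082,"delta_pos": [0.04,0,-0.001],"dr": [0,0,0]}
    - {"claw": 0.082,"delta_pos": [0.08,0,-0.001],"dr": [0,0,0]}
    - {"claw": 0.082,"delta_pos": [0.108,0,-0.001],"dr": [0,0,0]}
    - {"claw": 0.082,"delta_pos": [0.108,0,-0.001],"dr": [0,0,0]}
    - {"claw": 0.05,"delta_pos": [0.108,0,-0.001],"dr": [0,0,0]}

```text
time: 19.53
tool_pos: [0.6822, -0.1147, 0.0033]
tool_rot: [-0.58, 0.403, 0.583, 0.402]
wrist_force: [0.4, 0.3, 0.7]
width: 0.84
```

Emit:
play_rows:
  commands:
    - {"claw": 0.045,"delta_pos": [0,0,0],"dr": [0,0,0]}
    - {"claw": 0.045,"delta_pos": [0,0,0],"dr": [0,0,0]}
    - {"claw": 0.045,"delta_pos": [0,0,0],"dr": [0,0,0]}
    - {"claw": 0.045,"delta_pos": [0,0,0],"dr": [0,0,0]}
    - {"claw": 0.045,"delta_pos": [0,0,0],"dr": [0,0,0]}

```text
time: 19.95
tool_pos: [0.6858, -0.1169, 0.0078]
tool_rot: [0.583, -0.402, -0.58, -0.403]
wrist_force: [-1.1, 1.1, 8.7]
width: 0.64
```

Emit:
play_rows:
  commands:
    - {"claw": 0.045,"delta_pos": [-0.02,0,0],"dr": [0,0,0]}
    - {"claw": 0.045,"delta_pos": [-0.05,0,0],"dr": [0,0,0]}
    - {"claw": 0.045,"delta_pos": [-0.08,0,0],"dr": [0,0,0]}
    - {"claw": 0.045,"delta_pos": [-0.1,0,0],"dr": [0,0,0]}
    - {"claw": 0.045,"delta_pos": [-0.1,0,0],"dr": [0,0,0]}

```text
time: 20.37
tool_pos: [0.6871, -0.1176, 0.1121]
tool_rot: [0.585, -0.402, -0.578, -0.404]
wrist_force: [0.3, 0.1, -0.4]
width: 0.642
```

Emit:
play_rows:
  commands:
    - {"claw": 0.045,"delta_pos": [0,0,0],"dr": [0,0,0]}
    - {"claw": 0.045,"delta_pos": [0,0,0],"dr": [0,0,0]}

```text
time: 20.53
tool_pos: [0.6838, -0.1165, 0.1044]
tool_rot: [0.581, -0.403, -0.581, -0.403]
wrist_force: [0.6, 0.0, -1.0]
width: 0.64
```

```bash
python3 plan.py 510,-347,100,168 510,-347,12,168
```

```text
t 20.53 tcp [ 683.8 -116.5  104.4] F [ 0.6  0.  -1. ] w 54.6 xaxis [ 0. -0. -1.] yaw 110.5 q [-20.  23.  12.  79.   0. -41.]
510,-347,100,168 end yaw 168.0
    [2.0, 122.0, -77.0] dr [-28.7, -0.0, 0.0] rows 4.0
    [2.0, 144.0, -9.0] dr [-28.7, 0.0, 0.0] rows 4.0
510,-347,12,168 end yaw 168.0
    [88.0, 0.0, 0.0] dr [0.0, 0.0, 0.0] rows 2.1
```

Emit:
play_rows:
  commands:
    - {"claw": 0.045,"delta_pos": [0.002,0.122,-0.077],"dr": [-28.7,0,0]}
    - {"claw": 0.045,"delta_pos": [0.002,0.122,-0.077],"dr": [-28.7,0,0]}
    - {"claw": 0.045,"delta_pos": [0.002,0.122,-0.077],"dr": [-28.7,0,0]}
    - {"claw": 0.045,"delta_pos": [0.002,0.122,-0.077],"dr": [-28.7,0,0]}
    - {"claw": 0.045,"delta_pos": [0.002,0.122,-0.077],"dr": [-28.7,0,0]}

```text
time: 20.95
tool_pos: [0.5933, -0.2346, 0.1007]
tool_rot: [-0.662, 0.245, 0.664, 0.245]
wrist_force: [-0.2, -0.5, -1.8]
width: 0.639
```

Emit:
play_rows:
  commands:
    - {"claw": 0.045,"delta_pos": [0.002,0.144,-0.009],"dr": [-28.7,0,0]}
    - {"claw": 0.045,"delta_pos": [0.002,0.144,-0.009],"dr": [-28.7,0,0]}
    - {"claw": 0.045,"delta_pos": [0.002,0.144,-0.009],"dr": [-28.7,0,0]}
    - {"claw": 0.045,"delta_pos": [0.002,0.144,-0.009],"dr": [-28.7,0,0]}
    - {"claw": 0.045,"delta_pos": [0.002,0.144,-0.009],"dr": [-28.7,0,0]}

```text
time: 21.37
tool_pos: [0.5062, -0.3494, 0.0989]
tool_rot: [-0.703, 0.073, 0.704, 0.073]
wrist_force: [0.0, 0.6, -0.7]
width: 0.64
```

Emit:
play_rows:
  commands:
    - {"claw": 0.045,"delta_pos": [0,0,0],"dr": [0,0,0]}
    - {"claw": 0.045,"delta_pos": [0,0,0],"dr": [0,0,0]}

```text
time: 21.53
tool_pos: [0.5093, -0.3455, 0.0994]
tool_rot: [-0.703, 0.075, 0.703, 0.076]
wrist_force: [1.5, 0.0, -0.5]
width: 0.641
```

```bash
python3 plan.py 510,-347,14,168
python3 - <<'E'
from h import *
im,W=cloud("wrist"); cv2.imwrite("pics/w8.png",im)
E
```

```text
t 21.53 tcp [ 509.3 -345.5   99.4] F [ 1.5  0.  -0.5] w 54.7 xaxis [-0.001  0.001 -1.   ] yaw 167.8 q [ -46.   10.   -4.   76.    0. -124.]
510,-347,14,168 end yaw 168.0
    [85.0, 1.0, -1.0] dr [-0.2, 0.1, 0.1] rows 2.0
```

View pics/w8.png

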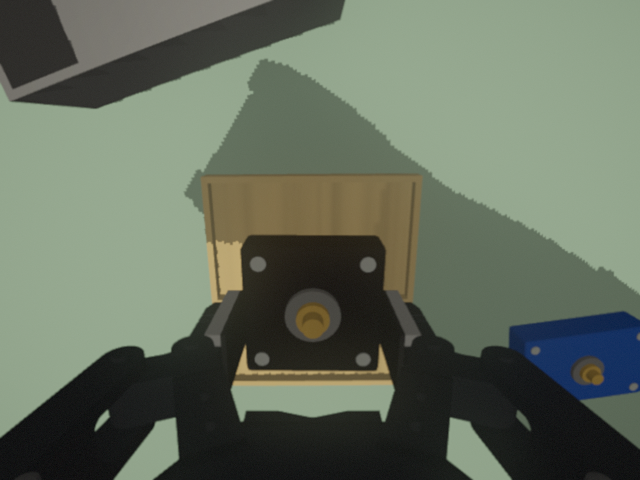

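The small movement is square to the tray. The TCP's ground projection, near (318,240), falls on the wide bay's middle, about row 235. I'll lower it.

Emit:
play_rows:
  commands:
    - {"claw": 0.045,"delta_pos": [0.035,0.001,-0.001],"dr": [0,0,0]}
    - {"claw": 0.045,"delta_pos": [0.065,0.001,-0.001],"dr": [0,0,0]}
    - {"claw": 0.045,"delta_pos": [0.08,0.001,-0.001],"dr": [0,0,0]}
    - {"claw": 0.045,"delta_pos": [0.086,0.001,-0.001],"dr": [0,0,0]}
    - {"claw": 0.045,"delta_pos": [0.086,0.001,-0.001],"dr": [0,0,0]}

```text
time: 22.0
tool_pos: [0.5101, -0.3454, 0.0132]
tool_rot: [-0.702, 0.073, 0.704, 0.075]
wrist_force: [-0.7, -0.3, 0.2]
width: 0.64
```

Emit:
play_rows:
  commands:
    - {"claw": 0.045,"delta_pos": [0.001,0,0],"dr": [0,0,0]}
    - {"claw": 0.045,"delta_pos": [0.001,0,0],"dr": [0,0,0]}

```text
time: 22.17
tool_pos: [0.511, -0.3472, 0.0139]
tool_rot: [0.704, -0.074, -0.703, -0.074]
wrist_force: [0.3, -0.1, 0.1]
width: 0.638
```

Emit:
play_rows:
  commands:
    - {"claw": 0.045,"delta_pos": [0.001,0,0],"dr": [0,0,0]}
    - {"claw": 0.045,"delta_pos": [0.001,0,0],"dr": [0,0,0]}

```text
time: 22.33
tool_pos: [0.5106, -0.3476, 0.0127]
tool_rot: [0.703, -0.074, -0.703, -0.074]
wrist_force: [0.5, 0.5, -0.2]
width: 0.635
```

Emit:
play_rows:
  commands:
    - {"claw": 0.045,"delta_pos": [0.001,0,0],"dr": [0,0,0]}
    - {"claw": 0.045,"delta_pos": [0.001,0,0],"dr": [0,0,0]}

```text
time: 22.5
tool_pos: [0.5105, -0.3477, 0.0117]
tool_rot: [0.703, -0.074, -0.703, -0.074]
wrist_force: [0.7, 1.2, 2.0]
width: 0.637
```

Emit:
play_rows:
  commands:
    - {"claw": 0.045,"delta_pos": [0.001,0,0],"dr": [0,0,0]}
    - {"claw": 0.045,"delta_pos": [0.001,0,0],"dr": [0,0,0]}

```text
time: 22.67
tool_pos: [0.5105, -0.3478, 0.0116]
tool_rot: [0.703, -0.074, -0.703, -0.074]
wrist_force: [-1.3, 4.3, 10.3]
width: 0.637
```

Emit:
play_rows:
  commands:
    - {"claw": 0.06,"delta_pos": [0,0,0],"dr": [0,0,0]}
    - {"claw": 0.075,"delta_pos": [0,0,0],"dr": [0,0,0]}
    - {"claw": 0.075,"delta_pos": [0,0,0],"dr": [0,0,0]}
    - {"claw": 0.075,"delta_pos": [0,0,0],"dr": [0,0,0]}

```text
time: 23.0
tool_pos: [0.51, -0.3475, 0.01]
tool_rot: [-0.703, 0.074, 0.703, 0.074]
wrist_force: [-0.8, 0.1, 0.7]
width: 0.882
```

Emit:
play_rows:
  commands:
    - {"claw": 0.075,"delta_pos": [-0.015,0,0],"dr": [0,0,0]}
    - {"claw": 0.075,"delta_pos": [-0.045,0,0],"dr": [0,0,0]}
    - {"claw": 0.075,"delta_pos": [-0.08,0,0],"dr": [0,0,0]}
    - {"claw": 0.075,"delta_pos": [-0.11,0,0],"dr": [0,0,0]}
    - {"claw": 0.075,"delta_pos": [-0.11,0,0],"dr": [0,0,0]}

```text
time: 23.42
tool_pos: [0.5125, -0.35, 0.1275]
tool_rot: [0.706, -0.076, -0.701, -0.072]
wrist_force: [1.3, -0.6, 1.5]
width: 0.877
```

Emit:
play_rows:
  commands:
    - {"claw": 0.075,"delta_pos": [0,0,0],"dr": [0,0,0]}
    - {"claw": 0.075,"delta_pos": [0,0,0],"dr": [0,0,0]}

```text
time: 23.58
tool_pos: [0.5099, -0.3474, 0.1196]
tool_rot: [-0.703, 0.074, 0.703, 0.074]
wrist_force: [-0.7, 0.1, -1.1]
width: 0.877
```

```bash
python3 plan.py 500,-100,115,110 435,100,110,75.2
python3 - <<'E'
from h import *
im,W=cloud("wrist")
z=W[...,2]; m=(z>.016)&(z<.027)&(np.hypot(W[...,0]-.510,W[...,1]+.347)<.05)
print(m.sum(),rect(W[m][:,:2]) if m.sum()>9 else 0, np.median(z[m]))
E
```

```text
t 23.58 tcp [ 509.9 -347.4  119.6] F [-0.7  0.1 -1.1] w 74.9 xaxis [-0.     0.001 -1.   ] yaw 167.9 q [ -46.    9.   -2.   78.    0. -124.]
500,-100,115,110 end yaw 110.0
    [2.0, -120.0, 31.0] dr [29.0, 0.0, 0.0] rows 4.0
    [2.0, -90.0, 85.0] dr [29.0, 0.0, 0.0] rows 4.0
435,100,110,75.2 end yaw 75.2
    [2.0, -4.0, 105.0] dr [17.4, 0.0, 0.0] rows 2.5
    [2.0, 28.0, 101.0] dr [17.4, 0.0, 0.0] rows 2.5
6230 (array([ 509.1, -351. ]), array([56.3, 56.3]), 77.5) 0.022291064015647833
```

The small movement's top is at 22.3 mm, which is the expected 4+18, and it lies square in the bay. Now the foot.

Emit:
play_rows:
  commands:
    - {"claw": 0.07,"delta_pos": [0.002,-0.12,0.031],"dr": [29,0,0]}
    - {"claw": 0.07,"delta_pos": [0.002,-0.12,0.031],"dr": [29,0,0]}
    - {"claw": 0.07,"delta_pos": [0.002,-0.12,0.031],"dr": [29,0,0]}
    - {"claw": 0.07,"delta_pos": [0.002,-0.12,0.031],"dr": [29,0,0]}
    - {"claw": 0.07,"delta_pos": [0.002,-0.12,0.031],"dr": [29,0,0]}

```text
time: 24.05
tool_pos: [0.5041, -0.2212, 0.1166]
tool_rot: [-0.661, 0.249, 0.663, 0.249]
wrist_force: [-0.0, -0.4, -0.3]
width: 0.815
```

Emit:
play_rows:
  commands:
    - {"claw": 0.07,"delta_pos": [0.002,-0.09,0.085],"dr": [29,0,0]}
    - {"claw": 0.07,"delta_pos": [0.002,-0.09,0.085],"dr": [29,0,0]}
    - {"claw": 0.07,"delta_pos": [0.002,-0.09,0.085],"dr": [29,0,0]}
    - {"claw": 0.07,"delta_pos": [0.002,-0.09,0.085],"dr": [29,0,0]}
    - {"claw": 0.07,"delta_pos": [0.002,-0.09,0.085],"dr": [29,0,0]}

```text
time: 24.47
tool_pos: [0.4995, -0.0987, 0.1154]
tool_rot: [-0.579, 0.406, 0.58, 0.406]
wrist_force: [0.5, -1.0, -0.2]
width: 0.82
```

Emit:
play_rows:
  commands:
    - {"claw": 0.07,"delta_pos": [0.002,-0.004,0.105],"dr": [17.4,0,0]}
    - {"claw": 0.07,"delta_pos": [0.002,-0.004,0.105],"dr": [17.4,0,0]}
    - {"claw": 0.07,"delta_pos": [0.002,-0.004,0.105],"dr": [17.4,0,0]}
    - {"claw": 0.07,"delta_pos": [0.002,-0.004,0.105],"dr": [17.4,0,0]}

```text
time: 24.8
tool_pos: [0.4666, 0.0021, 0.1135]
tool_rot: [-0.511, 0.488, 0.513, 0.488]
wrist_force: [0.1, -0.7, -0.1]
width: 0.82
```

Emit:
play_rows:
  commands:
    - {"claw": 0.07,"delta_pos": [0.002,0.028,0.101],"dr": [17.4,0,0]}
    - {"claw": 0.07,"delta_pos": [0.002,0.028,0.101],"dr": [17.4,0,0]}
    - {"claw": 0.07,"delta_pos": [0.002,0.028,0.101],"dr": [17.4,0,0]}
    - {"claw": 0.07,"delta_pos": [0.002,0.028,0.101],"dr": [17.4,0,0]}
    - {"claw": 0.07,"delta_pos": [0.002,0.028,0.101],"dr": [17.4,0,0]}

```text
time: 25.22
tool_pos: [0.4358, 0.0994, 0.112]
tool_rot: [-0.433, 0.559, 0.433, 0.559]
wrist_force: [0.3, -1.0, 0.3]
width: 0.82
```

Emit:
play_rows:
  commands:
    - {"claw": 0.07,"delta_pos": [0,0,0],"dr": [0,0,0]}
    - {"claw": 0.07,"delta_pos": [0,0,0],"dr": [0,0,0]}

```text
time: 25.38
tool_pos: [0.4361, 0.0982, 0.1121]
tool_rot: [-0.432, 0.56, 0.431, 0.56]
wrist_force: [-0.1, -1.1, 0.6]
width: 0.819
```

```bash
python3 plan.py 435,99,8,75.2
python3 - <<'E'
from h import *
im,W=cloud("wrist")
z=W[...,2]; m=(z>.018)&(z<.03)&(np.hypot(W[...,0]-.435,W[...,1]-.099)<.065)
print(m.sum(),rect(W[m][:,:2]) if m.sum()>9 else 0)
E
```

```text
t 25.38 tcp [436.1  98.2 112.1] F [-0.1 -1.1  0.6] w 70.0 xaxis [-0. -0. -1.] yaw 75.2 q [ -4. -21. -32.  79.  -0.  11.]
435,99,8,75.2 end yaw 75.2
    [104.0, 1.0, 1.0] dr [0.0, -0.0, 0.0] rows 2.5
6866 (array([433.9,  99.3]), array([100.6,  38.1]), -14.5)
```

Emit:
play_rows:
  commands:
    - {"claw": 0.07,"delta_pos": [0.04,0.002,0],"dr": [0,0,0]}
    - {"claw": 0.07,"delta_pos": [0.08,0.002,0],"dr": [0,0,0]}
    - {"claw": 0.07,"delta_pos": [0.104,0.002,0],"dr": [0,0,0]}
    - {"claw": 0.07,"delta_pos": [0.104,0.002,0],"dr": [0,0,0]}
    - {"claw": 0.035,"delta_pos": [0.104,0.002,0],"dr": [0,0,0]}

```text
time: 25.85
tool_pos: [0.4327, 0.0995, 0.0078]
tool_rot: [-0.43, 0.561, 0.432, 0.56]
wrist_force: [1.0, -1.0, 0.5]
width: 0.7
```

Emit:
play_rows:
  commands:
    - {"claw": 0.03,"delta_pos": [0,0,0],"dr": [0,0,0]}
    - {"claw": 0.03,"delta_pos": [0,0,0],"dr": [0,0,0]}
    - {"claw": 0.03,"delta_pos": [0,0,0],"dr": [0,0,0]}
    - {"claw": 0.03,"delta_pos": [0,0,0],"dr": [0,0,0]}
    - {"claw": 0.03,"delta_pos": [0,0,0],"dr": [0,0,0]}

```text
time: 26.27
tool_pos: [0.4355, 0.0999, 0.0108]
tool_rot: [-0.432, 0.559, 0.43, 0.561]
wrist_force: [-1.3, -1.6, 7.4]
width: 0.432
```

Emit:
play_rows:
  commands:
    - {"claw": 0.03,"delta_pos": [-0.02,0,0],"dr": [0,0,0]}
    - {"claw": 0.03,"delta_pos": [-0.05,0,0],"dr": [0,0,0]}
    - {"claw": 0.03,"delta_pos": [-0.08,0,0],"dr": [0,0,0]}
    - {"claw": 0.03,"delta_pos": [-0.1,0,0],"dr": [0,0,0]}
    - {"claw": 0.03,"delta_pos": [-0.1,0,0],"dr": [0,0,0]}

```text
time: 26.68
tool_pos: [0.4367, 0.1, 0.1144]
tool_rot: [-0.433, 0.558, 0.429, 0.563]
wrist_force: [1.0, 0.8, -0.3]
width: 0.433
```

Emit:
play_rows:
  commands:
    - {"claw": 0.03,"delta_pos": [0,0,0],"dr": [0,0,0]}
    - {"claw": 0.03,"delta_pos": [0,0,0],"dr": [0,0,0]}

```text
time: 26.85
tool_pos: [0.4335, 0.1002, 0.1083]
tool_rot: [-0.431, 0.56, 0.431, 0.561]
wrist_force: [0.2, -0.4, -1.2]
width: 0.43
```

```bash
python3 plan.py 500,-70,110,77 525.6,-274,105,78
```

```text
t 26.85 tcp [433.5 100.2 108.3] F [ 0.2 -0.4 -1.2] w 36.7 xaxis [ 0.  0. -1.] yaw 75.2 q [ -4. -22. -32.  79.   0.  11.]
500,-70,110,77 end yaw 77.0
    [-2.0, -108.0, -147.0] dr [-1.8, 0.0, 0.0] rows 4.4
525.6,-274,105,78 end yaw 78.0
    [2.0, -35.0, -97.0] dr [-0.5, 0.0, 0.0] rows 2.5
    [2.0, -35.0, -97.0] dr [-0.5, 0.0, 0.0] rows 2.5
```

Emit:
play_rows:
  commands:
    - {"claw": 0.03,"delta_pos": [-0.002,-0.108,-0.147],"dr": [-1.8,0,0]}
    - {"claw": 0.03,"delta_pos": [-0.002,-0.108,-0.147],"dr": [-1.8,0,0]}
    - {"claw": 0.03,"delta_pos": [-0.002,-0.108,-0.147],"dr": [-1.8,0,0]}
    - {"claw": 0.03,"delta_pos": [-0.002,-0.108,-0.147],"dr": [-1.8,0,0]}
    - {"claw": 0.03,"delta_pos": [-0.002,-0.108,-0.147],"dr": [-1.8,0,0]}

```text
time: 27.27
tool_pos: [0.5008, -0.0737, 0.1091]
tool_rot: [-0.439, 0.555, 0.439, 0.554]
wrist_force: [0.7, 0.9, -0.8]
width: 0.433
```

Emit:
play_rows:
  commands:
    - {"claw": 0.03,"delta_pos": [0.002,-0.035,-0.097],"dr": [-0.5,0,0]}
    - {"claw": 0.03,"delta_pos": [0.002,-0.035,-0.097],"dr": [-0.5,0,0]}
    - {"claw": 0.03,"delta_pos": [0.002,-0.035,-0.097],"dr": [-0.5,0,0]}
    - {"claw": 0.03,"delta_pos": [0.002,-0.035,-0.097],"dr": [-0.5,0,0]}

```text
time: 27.6
tool_pos: [0.5118, -0.1754, 0.1068]
tool_rot: [-0.441, 0.553, 0.442, 0.552]
wrist_force: [-0.1, 0.1, -0.8]
width: 0.435
```

Emit:
play_rows:
  commands:
    - {"claw": 0.03,"delta_pos": [0.002,-0.035,-0.097],"dr": [-0.5,0,0]}
    - {"claw": 0.03,"delta_pos": [0.002,-0.035,-0.097],"dr": [-0.5,0,0]}
    - {"claw": 0.03,"delta_pos": [0.002,-0.035,-0.097],"dr": [-0.5,0,0]}
    - {"claw": 0.03,"delta_pos": [0.002,-0.035,-0.097],"dr": [-0.5,0,0]}

```text
time: 27.93
tool_pos: [0.5249, -0.2771, 0.1048]
tool_rot: [-0.444, 0.551, 0.444, 0.55]
wrist_force: [0.2, -0.4, -0.2]
width: 0.429
```

Emit:
play_rows:
  commands:
    - {"claw": 0.03,"delta_pos": [0,0,0],"dr": [0,0,0]}
    - {"claw": 0.03,"delta_pos": [0,0,0],"dr": [0,0,0]}

```text
time: 28.1
tool_pos: [0.5249, -0.2727, 0.1054]
tool_rot: [-0.444, 0.55, 0.446, 0.55]
wrist_force: [-0.7, 0.2, -0.7]
width: 0.432
```

```bash
python3 plan.py 525.6,-274,15,78
python3 - <<'E'
from h import *
im,W=cloud("wrist"); cv2.imwrite("pics/w9.png",im)
E
```

```text
t 28.1 tcp [ 524.9 -272.7  105.4] F [-0.7  0.2 -0.7] w 36.9 xaxis [-0.001  0.002 -1.   ] yaw 78.0 q [-40.   5.  -8.  77.   0. -28.]
525.6,-274,15,78 end yaw 78.0
    [90.0, -1.0, -1.0] dr [-0.0, 0.1, -0.1] rows 2.2
```

View pics/w9.png

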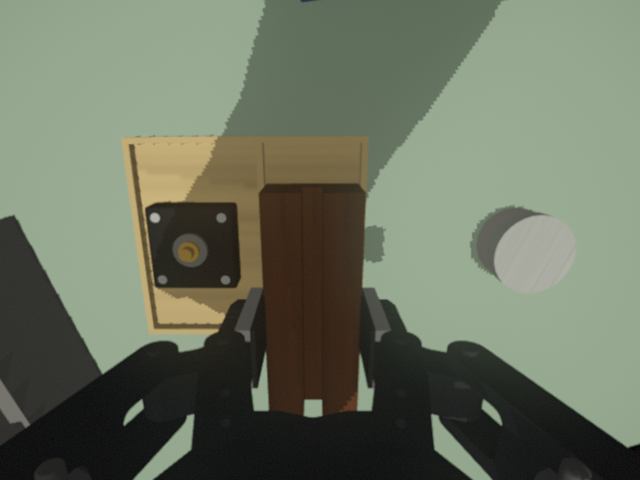

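The foot is held level and in line with the narrow bay, groove up. The small movement sits at (190,250). I'll lower the foot.

Emit:
play_rows:
  commands:
    - {"claw": 0.03,"delta_pos": [0.035,-0.001,-0.001],"dr": [0,0,0]}
    - {"claw": 0.03,"delta_pos": [0.065,-0.001,-0.001],"dr": [0,0,0]}
    - {"claw": 0.03,"delta_pos": [0.082,-0.001,-0.001],"dr": [0,0,0]}
    - {"claw": 0.03,"delta_pos": [0.09,-0.001,-0.001],"dr": [0,0,0]}
    - {"claw": 0.03,"delta_pos": [0.09,-0.001,-0.001],"dr": [0,0,0]}

```text
time: 28.57
tool_pos: [0.5256, -0.2733, 0.0154]
tool_rot: [-0.444, 0.549, 0.446, 0.549]
wrist_force: [0.2, 0.8, -0.2]
width: 0.432
```

Emit:
play_rows:
  commands:
    - {"claw": 0.03,"delta_pos": [0.001,0,0],"dr": [0,0,0]}
    - {"claw": 0.03,"delta_pos": [0.001,0,0],"dr": [0,0,0]}

```text
time: 28.73
tool_pos: [0.5266, -0.2748, 0.0158]
tool_rot: [-0.445, 0.549, 0.445, 0.55]
wrist_force: [-1.0, -0.4, -0.3]
width: 0.433
```

Emit:
play_rows:
  commands:
    - {"claw": 0.03,"delta_pos": [0.001,0,0],"dr": [0,0,0]}
    - {"claw": 0.03,"delta_pos": [0.001,0,0],"dr": [0,0,0]}

```text
time: 28.9
tool_pos: [0.5264, -0.2753, 0.0146]
tool_rot: [-0.445, 0.55, 0.445, 0.55]
wrist_force: [-1.0, -0.6, -0.1]
width: 0.427
```

Emit:
play_rows:
  commands:
    - {"claw": 0.03,"delta_pos": [0.001,0,0],"dr": [0,0,0]}
    - {"claw": 0.03,"delta_pos": [0.001,0,0],"dr": [0,0,0]}

```text
time: 29.07
tool_pos: [0.5264, -0.2755, 0.0138]
tool_rot: [-0.445, 0.55, 0.445, 0.55]
wrist_force: [-0.5, 1.4, 4.1]
width: 0.435
```

Emit:
play_rows:
  commands:
    - {"claw": 0.03,"delta_pos": [0.001,0,0],"dr": [0,0,0]}
    - {"claw": 0.03,"delta_pos": [0.001,0,0],"dr": [0,0,0]}

```text
time: 29.23
tool_pos: [0.5264, -0.2755, 0.0137]
tool_rot: [-0.445, 0.55, 0.445, 0.55]
wrist_force: [-5.1, 4.7, 12.6]
width: 0.433
```

Emit:
play_rows:
  commands:
    - {"claw": 0.042,"delta_pos": [0,0,0],"dr": [0,0,0]}
    - {"claw": 0.048,"delta_pos": [0,0,0],"dr": [0,0,0]}
    - {"claw": 0.048,"delta_pos": [0,0,0],"dr": [0,0,0]}
    - {"claw": 0.048,"delta_pos": [0,0,0],"dr": [0,0,0]}

```text
time: 29.57
tool_pos: [0.5261, -0.2754, 0.012]
tool_rot: [-0.445, 0.55, 0.445, 0.55]
wrist_force: [-0.1, 0.3, 0.3]
width: 0.559
```

Emit:
play_rows:
  commands:
    - {"claw": 0.048,"delta_pos": [-0.015,0,0],"dr": [0,0,0]}
    - {"claw": 0.048,"delta_pos": [-0.045,0,0],"dr": [0,0,0]}
    - {"claw": 0.048,"delta_pos": [-0.08,0,0],"dr": [0,0,0]}
    - {"claw": 0.048,"delta_pos": [-0.12,0,0],"dr": [0,0,0]}
    - {"claw": 0.048,"delta_pos": [-0.12,0,0],"dr": [0,0,0]}

```text
time: 29.98
tool_pos: [0.5291, -0.2778, 0.1408]
tool_rot: [-0.448, 0.549, 0.441, 0.55]
wrist_force: [-0.3, -1.2, 2.3]
width: 0.561
```

```bash
python3 plan.py 400,0,200,78
```

```text
t 29.98 tcp [ 529.1 -277.8  140.8] F [-0.3 -1.2  2.3] w 47.9 xaxis [ 0.008 -0.007 -1.   ] yaw 77.9 q [-40.   5.  -5.  80.   0. -28.]
400,0,200,78 end yaw 78.0
    [-31.0, 92.0, 122.0] dr [-0.0, -0.3, 0.5] rows 3.7
    [-30.0, 92.0, 122.0] dr [-0.0, 0.0, 0.0] rows 3.7
```

Emit:
play_rows:
  commands:
    - {"claw": 0.048,"delta_pos": [-0.031,0.092,0.122],"dr": [0,0,0]}
    - {"claw": 0.048,"delta_pos": [-0.031,0.092,0.122],"dr": [0,0,0]}
    - {"claw": 0.048,"delta_pos": [-0.031,0.092,0.122],"dr": [0,0,0]}
    - {"claw": 0.048,"delta_pos": [-0.031,0.092,0.122],"dr": [0,0,0]}

```text
time: 30.32
tool_pos: [0.4604, -0.1348, 0.1633]
tool_rot: [-0.445, 0.55, 0.445, 0.55]
wrist_force: [0.7, -0.1, 0.6]
width: 0.566
```

Emit:
play_rows:
  commands:
    - {"claw": 0.048,"delta_pos": [-0.03,0.092,0.122],"dr": [0,0,0]}
    - {"claw": 0.048,"delta_pos": [-0.03,0.092,0.122],"dr": [0,0,0]}
    - {"claw": 0.048,"delta_pos": [-0.03,0.092,0.122],"dr": [0,0,0]}
    - {"claw": 0.048,"delta_pos": [-0.03,0.092,0.122],"dr": [0,0,0]}
    - {"claw": 0.048,"delta_pos": [-0.03,0.092,0.122],"dr": [0,0,0]}

```text
time: 30.73
tool_pos: [0.3959, 0.0051, 0.1948]
tool_rot: [-0.446, 0.548, 0.445, 0.55]
wrist_force: [0.2, -0.6, -0.6]
width: 0.562
```

Run:
```python
from h import *
im,W=cloud("top"); cv2.imwrite("pics/top9.png",im)
z=W[...,2]
def chk(k,x,y,r,lo,hi,org=None,ang=0):
    m=(z>lo)&(z<hi)&(np.hypot(W[...,0]-x,W[...,1]-y)<r)
    if m.sum()<20: print(k,"few",m.sum()); return
    c,s,a=rect(W[m][:,:2]); t=np.radians(ang)
    loc=(np.array([[np.cos(t),np.sin(t)],[-np.sin(t),np.cos(t)]])@(c-org)).round(1) if org is not None else ""
    print(k,c,s,a,"z",round(1000*np.median(z[m]),1),"in tray",loc)
L=np.array([497.5,300.5]);S=np.array([517,-315.])
chk("large",.554,.281,.06,.023,.034,L,-20); chk("cell",.471,.31,.025,.046,.062,L,-20); chk("hanger",.415,.331,.032,.017,.029,L,-20)
chk("small",.51,-.347,.045,.017,.03,S,-12); chk("foot",.5256,-.274,.06,.023,.034,S,-12)
chk("tape",.563,.139,.04,.016,.026); chk("tin",.556,-.137,.04,.027,.038)
```

```text
large [559.9 300.8] [88.2 18. ] -23.3 z 29.4 in tray [58.5 21.6]
cell [472.9 316.6] [21.7  8.8] -14.9 z 53.9 in tray [-28.6   6.7]
hanger [419.5 342.4] [24.5  7. ] -9.7 z 23.0 in tray [-87.6  12.7]
small [ 511.6 -347.1] [82.6 56.4] 78.7 z 24.0 in tray [  1.4 -32.5]
foot [ 522.5 -294.8] [101.1  77.7] -12.0 z 29.5 in tray [ 1.2 20.9]
tape few 0
tin [ 574.6 -143.1] [43.8 15.9] 70.3 z 32.8 in tray
```

View pics/top9.png

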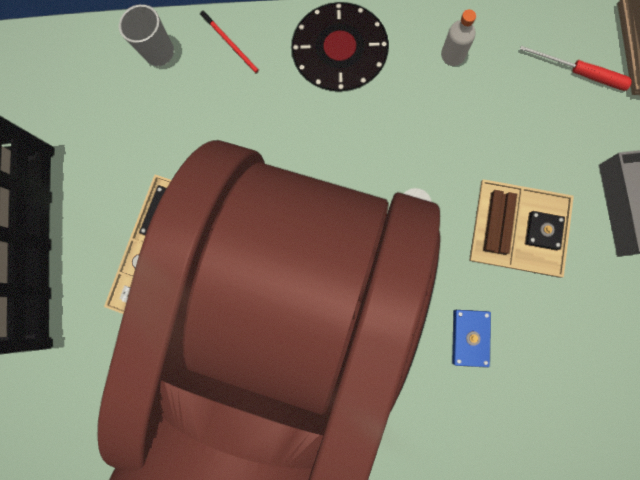

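The square tray is right, with the foot at (501,222) and the small movement at (547,230). The arm hides the rest from above, so I'll check that from the side camera.

Run:
```python
from h import *
im,W=cloud("side"); cv2.imwrite("pics/side9.png",im)
f=np.load("pics/side0.npz"); _,W0=cloud("side",f["im"],f["d"])
def chk(k,V,x,y,r,lo,hi):
    z=V[...,2]; m=(z>lo)&(z<hi)&(np.hypot(V[...,0]-x,V[...,1]-y)<r)
    print(k,*rect(V[m][:,:2]),"z",round(1000*np.median(z[m]),1)) if m.sum()>20 else print(k,"few",m.sum())
for V in (W0,W):
    chk("tape",V,.563,.139,.04,.015,.026); chk("tin",V,.556,-.137,.04,.027,.038)
chk("large",W,.554,.281,.06,.023,.034); chk("cell",W,.471,.31,.025,.046,.062); chk("hanger",W,.415,.331,.032,.017,.029)
```

```text
tape [564.  141.9] [55.5 54.9] -52.4 z 17.7
tin [ 556.9 -135. ] [51.2 50.5] -74.5 z 28.9
tape [563.7 142.6] [55.3 55.1] -42.5 z 17.7
tin [ 556.4 -133.7] [50.6 49.6] -60.4 z 28.9
large [551.6 283.4] [90.5 56.7] -20.8 z 26.3
cell [469.9 311.5] [26.3 25.8] 78.9 z 50.9
hanger [414.5 330.5] [37.2 25.6] 70.0 z 20.5
```

View pics/side9.png

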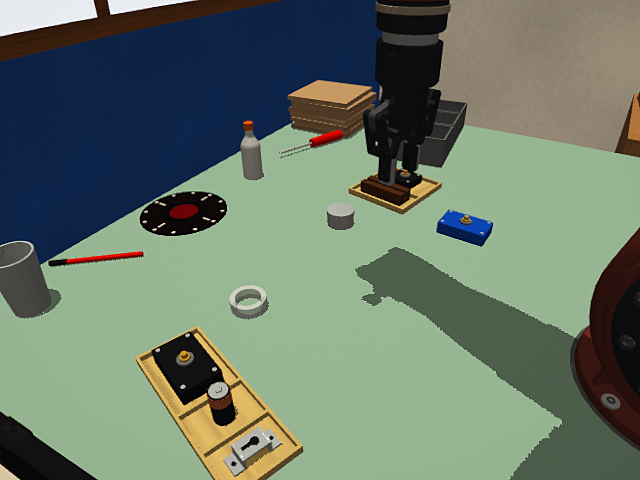

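The side view shows every piece in its bay. The tape (248,301) and tin (340,216) haven't moved, and the gripper is well clear.

```bash
python3 -c "
from rig import ticket; print(ticket.hand_in())"
```

```text
the job is handed in; nothing more can be done
None
```

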